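# Pack the lunch carrier in layers and close its sliding lid over the detent ridge

### The arm

A 6-joint arm with a two-finger parallel gripper is mounted at the origin on the work surface. World frame = base frame: x ahead of the robot, y to its left, z up, the work surface at z = 0. Lengths are in mm, angles in rad, forces in N, time in s.
With the tool pointing down it reaches from about 400 to 825 mm from the base axis. Payload 7 kg.
Tool frame: the origin (TCP) lies midway between the tips of the shut fingers; the grasp point (between the pads) lies 19 mm behind it (env.hold_point_z is the distance from the TCP to the grasp point, in mm); z points along the fingers, y is the direction in which the jaws open and shut (so a half turn about z gives the same grasp; the last joint's range is limited). The gripper opens to 88 mm and grips with 3 to 60 N. Pads are 19 mm wide; open, the fingers measure 130 mm over their backs; the gripper's body (78 mm by 193 mm) begins 47 mm behind the grasp point.
Start: joints at [-0.91, 0.359, 0.012, 0, -1.224, -0.288], TCP at [245.824, -628.622, 226.561] pointing down, gripper open.
Joint ranges: [-3.07, 3.07], [-1.43, 2.12], [-1.02, 1.25], [-3.03, 1.67], [-3.05, -0], [-3.03, 3.03]. Speed limits (rad/s): [2.39, 2.39, 3.01, 3.14, 3.14, 3.14].

### API

Orientations are given as a rotation vector (axis times angle).
In Python, from bench import readout, viewer, env, spot_in gives the robot as it stands.
- The arm moves only by the shell command python3 -m handwheel 'ROWS' [FORCE]. ROWS is text: rows parted by semicolons, each of 7 numbers parted by spaces: the turn, a rotation vector about the tool's x, y, z in units of 5 degrees (1.0 is 5 degrees), then the shift along the tool's x, y, z in units of 50 mm (1.0 is 50 mm), then the closure, from 0 (fully open) to 1 (shut). In form: ax ay az x y z jaw; .... A call has 1 to 10 rows; each row shifts and turns the commanded pose from where the row before left it, along the tool's axes as they then stand; what a row does not reach is not made up. A row lasts 1/10 s, in which the tool goes at most 50 mm and 8.59 degrees, less where a joint would pass 70% of its speed; a pose out of reach is approached as far as the arm can. A call is refused whole if a number of a shift passes 1 or a number of a turn 1, either way. A call with a gripper value outside its range is refused whole. The fingers move at their own pace and stop on an object; FORCE is the grip in N (left out, the last holds). Time passes only in rows, so rows that do not move let the fingers close. It gives the time, the measured TCP pose, the force and the opening at its end, in the units of the state.
- readout.state(): the state, without advancing time (a new reading comes with each control period).
- viewer.grab_frame(name): name is "scene" or "side" or "wrist"; returns the picture (420x560x3 uint8, blue, green, red); there is no depth.
- viewer.camera_params(name): a dict with "mtx" (3x3 intrinsics, pixels), "rvec" (rotation vector, rad) and "tvec" (3), from world to camera coordinates, as OpenCV has them. Camera axes: x right, y down, z forward; pixel columns grow to the right and rows downward; lengths in mm; the calibration is good to about 2 mm. A picture is of the moment at which its call begins: read the wrist's pose just before it. camera_params takes no time and is no camera call; for the wrist camera it gives the pose at the moment of the call.
- env.job_done(): hands the job in, once; it reports no verdict.
Trained networks look in the newest picture that a camera, given by its name, has taken for a name from the list of things; names that differ only in an ending like _2 or _b are one class to them, and where a whole thing is asked for, a point or a joint stands for the part that bears it (a point fixed in the world has none). Each returns a list of dicts, best first, with "conf" (0 to 1); they miss things now and then, are a little off and sometimes report something else, mostly with a low value. They report only what shows in the picture. A call takes as long as a camera call. They do not tell look-alikes from the thing itself.
- spot_in(camera, name): "centre" ([column, row] as shares, 0 to 1, of the picture: columns of its width, rows of its height, amid what is visible of it).
The state is a dict: "time_s": time; "q": joint angles; "dq": joint speeds; "joint_efforts": joint torques, N m; "position": TCP position; "ee_rot": TCP orientation; "contact_force": force on the tool from outside, world axes, zero at the start; "wrist_torque": the same for the moment, N m; "width": finger opening in mm.
Only numpy, scipy, OpenCV 4.12 (cv2) and the standard library are available. Lean on these libraries where they do the work, as an engineer would, in place of code of your own. Each camera call takes 0.05 s, during which the arm holds its last target.

### The job

Pack the open compartment of the lunch carrier: stand the tub upright on its floor, then lay the divider plate from the sloping drainer flat on the corner posts above it with its fin up, then set the snack carton flat on the divider beside the fin. Then close it: lift the sliding lid over the ridge that holds it parked, slide it across and let it drop fully home over the packed compartment. Leave the cup, the bottle and the bowl where they stand.

Things in the scene. Friction and masses are not known exactly. Their poses are not given: they have to be found in the camera images.
- carrier: Fixed off-white lunch carrier, 172 (x) x 304 (y) x 105 mm high; origin under its centre, z up. Two compartments along y: the lid is parked over the one at -y, the one at +y is open, to be packed. The lid lies on ledges 82 mm up. Inward lips along both long sides (undersides 101 mm, tops 105 mm up) hold it captive: it can rise 13 mm and slide along y, but not come out.
- ridge (a point): Middle of the top of the fixed ridge across the carrier at y = 0, 88 mm up; axes as the carrier's. It is 6 mm thick (y) and stands 6 mm above the ledges, and stops the lid. Raise the lid 7 to 12 mm, level, and keep it raised for the whole travel of 149 mm along +y; then it drops in between ridge and end wall, with 2 to 3 mm of play to each side in y, 3 mm in x.
- bay (a point): Centre of the floor (its top, 5 mm above the counter) of the compartment to be packed, at y = +74 mm of the carrier, axes as the carrier's. Inside, and between the lips, 140 (x) x 140 mm (y). A post 26 x 26 mm, 46 mm high above this floor, stands in each corner: the divider lies on the four posts. Above this point: ledges 77 mm, lips' tops 100 mm.
- lid_grip (a point): Middle of the upright grip on the wooden sliding lid (about 250 g). Plate 154 (x) x 138 (y) x 6 mm; the grip on its centre is 60 (x) x 14 (y) x 40 mm high. This point is 26 mm above the plate's underside, 20 mm below the grip's top. Axes as the carrier's. Closed, it lies 103 mm straight above bay.
- divider_fin (a point): Middle of the fin on the loose white divider plate (100 g): plate 118 (x) x 124 (y) x 4 mm, on its centre a fin 50 (x) x 10 (y) x 26 mm high. 17 mm above the underside, 13 mm below the fin's top. z: normal on the fin's side, x along the fin. It starts on the drainer, z leaning 35 degrees from vertical to the drainer's -x, y level, x up the slope. On the posts it is 63 mm above bay.
- tub_mid (a point): Centre (22 mm up) of the lidded rectangular food tub, clear with a white lid, 50 (x) x 80 (y) x 44 mm high, about 200 g, standing on the counter; z up.
- snack_mid (a point): Centre (11 mm up) of the small cardboard snack carton, 52 (x) x 40 (y) x 22 mm high, about 60 g, lying on the counter; z up. From the divider's top to the closed lid there is 27 mm, so it must lie flat; to each side of the fin there is about 65 mm (bay's y) x 140 mm (x) of room.
- drainer: Fixed sloping steel-wire drainer, 132 mm wide (y), about 120 mm deep (x), 92 mm high at the back (+x); origin at the centre of its foot on the counter. Its wires slope up 35 degrees towards its +x; a wire lip about 10 mm above the slope holds the plate's lower edge.
- cup: Bystander: white cup, 72 mm across, 85 mm high, origin under its centre.
- soap_bottle: Bystander: clear bottle, 60 mm across, 190 mm high, origin under its centre.
- bowl: Bystander: white bowl, 120 mm across, 55 mm high, origin under its centre.
Things that resemble listed ones, but are neither listed nor needed, are in the scene too. Of the things that look like the part that bears snack_mid, take the one that is farthest to the robot's left at the start.

How it is judged:
By the outcome, as a careful person would: the job done as asked, in the order asked, and still so for the second after the job is handed in, with the robot touching nothing.
It also fails if it takes over 72 s, if anything falls off the work surface, if the arm or the gripper's body presses on something with over 40 N, if the wrist force passes 120 N, or if a joint passes its speed limit or range.

## Working session

There is one attempt and no reset: what is moved stays moved. The work goes in short steps, Python scripts to look and compute and a shell command to move; the robot and the scene stay as the last step left them, time stands still between calls to the robot, and variables do not carry over. Pictures are saved under pics/ and viewed, and the job is handed in when it is done.

```bash
ls; mkdir -p pics
python3 - <<'E'
from bench import readout, viewer, env, spot_in
import cv2
print(readout.state()); print(env.hold_point_z)
for n in ["scene","side","wrist"]:
    im=viewer.grab_frame(n); cv2.imwrite(f"pics/{n}0.png",im)
    p=viewer.camera_params(n); print(n,p)
    for t in ["carrier","lid_grip","divider_fin","tub_mid","snack_mid","drainer","cup","soap_bottle","bowl"]:
        print(n,t,[(round(d["conf"],2),round(d["centre"][0]*560),round(d["centre"][1]*420)) for d in spot_in(n,t)])
E
```

```text
pics
{'time_s': 0.0, 'q': array([-9.09853431e-01,  3.59384996e-01,  1.10435139e-02, -3.86247386e-04,
       -1.22409688e+00, -2.88094929e-01]), 'dq': array([-0.00082494, -0.00086189,  0.00166182,  0.00152064, -0.00055514,
        0.00074223]), 'joint_efforts': array([-6.37036428e-04, -5.82716954e+01,  2.93052721e+01,  6.99712291e+00,
        6.82882121e-03, -1.67053158e-04]), 'position': array([ 245.67820018, -628.16195046,  225.61072914]), 'ee_rot': array([ 5.81999332e-01, -3.08677671e+00, -2.55462058e-03]), 'contact_force': array([-0.7870738 ,  0.19726511, -0.52530573]), 'wrist_torque': array([ 0.01042245, -0.02770066, -0.01390814]), 'width': 87.9028540727501}
18.8
scene {'mtx': array([[527.47405761,   0.        , 277.42933426],
       [  0.        , 527.47405761, 209.0579826 ],
       [  0.        ,   0.        ,   1.        ]]), 'rvec': array([ 2.20242452,  0.57445186, -0.28651919]), 'tvec': array([-440.42938872,  -59.09746049, 1690.87910304])}
scene carrier [(0.92, 333, 235)]
scene lid_grip [(0.66, 313, 244)]
scene divider_fin [(0.71, 211, 319)]
scene tub_mid [(0.75, 280, 204)]

[... 639 characters left out ...]
 (0.2, 248, 177)]
side tub_mid [(0.98, 262, 271), (0.16, 220, 211)]
side snack_mid [(0.86, 316, 228), (0.6, 368, 214)]
side drainer [(0.64, 332, 181)]
side cup [(0.97, 187, 311)]
side soap_bottle [(0.71, 271, 140)]
side bowl [(0.57, 113, 289)]
wrist {'mtx': array([[343.37255031,   0.        , 278.14139257],
       [  0.        , 343.37255031, 204.71269717],
       [  0.        ,   0.        ,   1.        ]]), 'rvec': array([-1.68510553, -2.46539424, -0.30668006]), 'tvec': array([674.89429193, -30.84172066, 389.23271382])}
wrist carrier []
wrist lid_grip []
wrist divider_fin [(0.49, 418, 415)]
wrist tub_mid []
wrist snack_mid []
wrist drainer []
wrist cup []
wrist soap_bottle []
wrist bowl []
```

View pics/scene0.png

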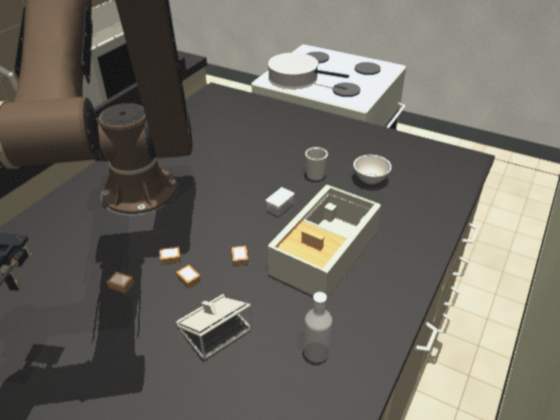

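View pics/side0.png

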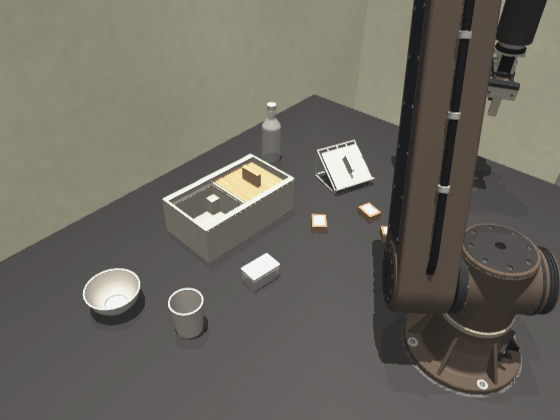

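View pics/wrist0.png

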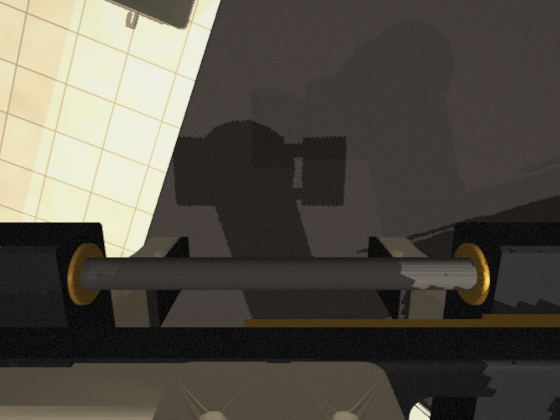

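```bash
cat > h.py <<'E'
import numpy as np, cv2
from scipy.spatial.transform import Rotation as R
from bench import readout, viewer, env, spot_in
def cam(n):
    p=viewer.camera_params(n); return p["mtx"],cv2.Rodrigues(np.array(p["rvec"]))[0],np.array(p["tvec"]).ravel()
def ray(c,uv,z):
    K,Rm,t=c; d=Rm.T@np.linalg.solve(K,np.array([uv[0],uv[1],1.])); o=-Rm.T@t
    return o+d*(z-o[2])/d[2]
def proj(c,P):
    K,Rm,t=c; q=(np.atleast_2d(P)@Rm.T+t)@K.T; return q[:,:2]/q[:,2:]
E
python3 - <<'E'
from h import *
s=cam("scene"); d=cam("side")
f=lambda a:np.round(a,0)
for n,uv in [("s1",(240,254)),("s2",(170,254)),("s3",(188,275)),("s4",(120,282))]: print(n,f(ray(s,uv,15)))
for n,uv in [("s",(319,221)),("s",(369,212))]: print("side",n,f(ray(d,uv,15)))
print("tub",f(ray(s,(280,204),22)),f(ray(d,(262,271),22)))
print("carrier",f(ray(s,(333,235),52)),f(ray(d,(223,211),52)))
print("grip",f(ray(s,(313,240),108)),f(ray(d,(251,176),108)))
print("fin",f(ray(s,(211,309),70)),f(ray(d,(347,167),70)))
# carrier top corners
for uv in [(325,187),(380,206),(273,243),(325,262)]: print("sc",f(ray(s,uv,105)))
for uv in [(166,200),(252,158),(295,181),(208,231)]: print("sd",f(ray(d,uv,105)))
im=cv2.imread("pics/scene0.png"); cv2.imwrite("pics/sc_a.png",cv2.resize(im[170:370,100:390],None,fx=2.7,fy=2.7,interpolation=cv2.INTER_CUBIC))
im=cv2.imread("pics/side0.png"); cv2.imwrite("pics/sd_a.png",cv2.resize(im[120:300,130:410],None,fx=2.8,fy=2.8,interpolation=cv2.INTER_CUBIC))
E
```

```text
s1 [ 447. -102.   15.]
s2 [ 279. -194.   15.]
s3 [ 370. -234.   15.]
s4 [ 230. -339.   15.]
side s [ 448. -109.   15.]
side s [ 368. -232.   15.]
tub [440. 133.  22.] [435. 135.  22.]
carrier [652.  52.  52.] [636.  63.  52.]
grip [638. -47. 108.] [634. -45. 108.]
fin [ 519. -333.   70.] [ 497. -304.   70.]
sc [567. 174. 105.]
sc [737. 168. 105.]
sc [ 553. -103.  105.]
sc [ 698. -100.  105.]
sd [723. 171. 105.]
sd [ 696. -115.  105.]
sd [ 535. -109.  105.]
sd [560. 182. 105.]
```

View pics/sc_a.png

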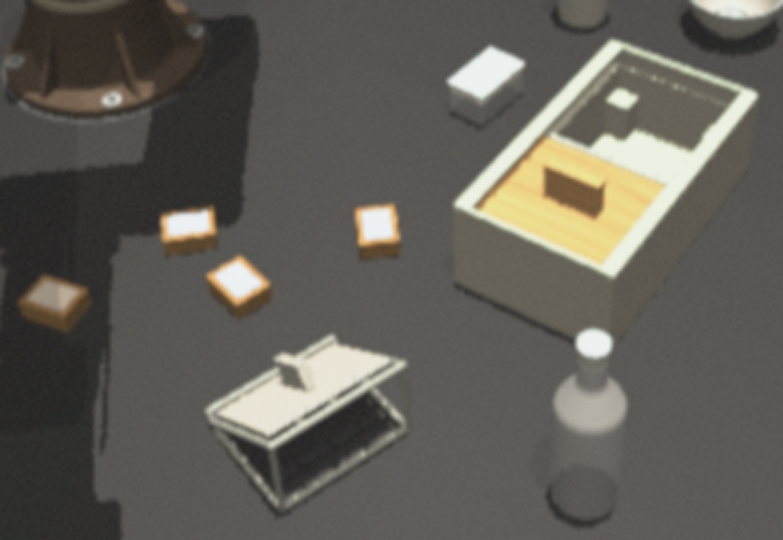

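View pics/sd_a.png

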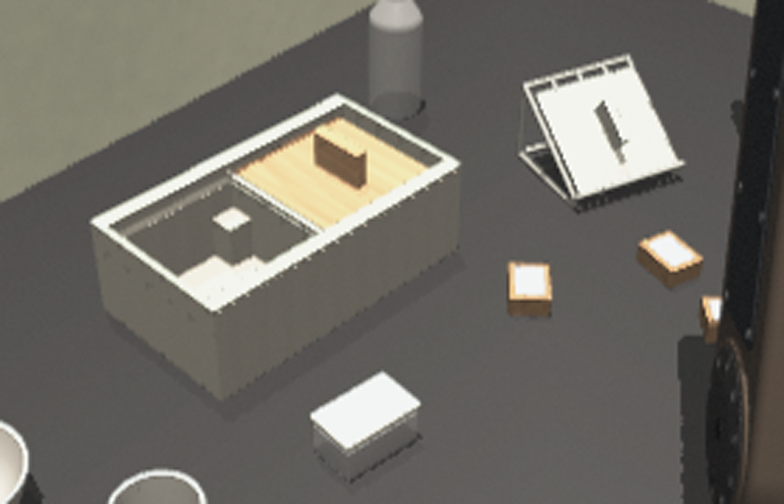

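```bash
cat > fit.py <<'E'
from h import *
from scipy.optimize import least_squares
def fit(obs,x0,tilt=None):
    # obs: list of (cam, local pt, uv)
    def T(x,p):
        c,s=np.cos(x[2]),np.sin(x[2]); p=np.array(p,float)
        return np.array([x[0]+c*p[0]-s*p[1],x[1]+s*p[0]+c*p[1],p[2]])
    r=lambda x: np.concatenate([proj(c,T(x,p))[0]-uv for c,p,uv in obs])
    o=least_squares(r,x0,loss="soft_l1",x_scale=[10,10,.1]); return o.x, r(o.x).reshape(-1,2)
if __name__=="__main__":
    s=cam("scene"); d=cam("side")
    S=lambda u,v:np.array([100+u/2.7,170+v/2.7]); D=lambda u,v:np.array([130+u/2.8,120+v/2.8])
    X,Y,Z=86,152,105
    o=[(s,(-X,Y,Z),S(615,40)),(s,(X,Y,Z),S(757,95)),(s,(-X,-Y,Z),S(457,206)),(s,(X,-Y,Z),S(612,277)),(s,(X,-Y,0),S(612,340)),(s,(-X,-Y,0),S(457,283)),
     (d,(X,Y,Z),D(93,222)),(d,(X,-Y,Z),D(340,94)),(d,(-X,-Y,Z),D(461,162)),(d,(-X,Y,Z),D(214,311)),(d,(-X,Y,0),D(222,399)),(d,(-X,-Y,0),D(460,250)),(d,(X,Y,0),D(105,312))]
    x,r=fit(o,[640,35,-.08]); print("carrier",x,np.degrees(x[2]));print(np.round(r,1))
    X,Y,Z=25,40,44
    # tub corners; local assignments guess
    # scene top: left(449,80) top(490,46) right(525,66) bottom(485,100); bottom pt (485,124),(449,104)
    # side top: left(311,417) top(381,373) right(419,404) bottom(349,447); bottom (351,480),(418,436)
    for name,a in [("A",[(-X,-Y),(-X,Y),(X,Y),(X,-Y)])]:
        o=[(s,(*a[0],Z),S(449,81)),(s,(*a[1],Z),S(491,46)),(s,(*a[2],Z),S(525,67)),(s,(*a[3],Z),S(485,101)),(s,(*a[3],0),S(485,125)),
        (d,(*a[2],Z),D(311,417)),(d,(*a[3],Z),D(381,373)),(d,(*a[0],Z),D(419,404)),(d,(*a[1],Z),D(349,447)),(d,(*a[1],0),D(351,480)),(d,(*a[0],0),D(419,437))]
        x,r=fit(o,[437,134,-.3]);print("tub",x,np.degrees(x[2]));print(np.round(r,1))
E
python3 fit.py
python3 - <<'E'
import cv2
im=cv2.imread("pics/scene0.png"); cv2.imwrite("pics/sc_b.png",cv2.resize(im[235:365,165:265],None,fx=6,fy=4.5,interpolation=cv2.INTER_CUBIC))
im=cv2.imread("pics/side0.png"); cv2.imwrite("pics/sd_b.png",cv2.resize(im[130:240,300:400],None,fx=6,fy=5,interpolation=cv2.INTER_CUBIC))
E
```

```text
carrier [ 6.40241270e+02  2.74494497e+01 -5.89120602e-02] -3.3754124123144873
[[-2.3 -0.1]
 [-0.2 -0.6]
 [-2.1 -0.4]
 [ 0.3 -0.2]
 [-1.7  5.5]
 [-1.2 -0.1]
 [-1.3 -0.5]
 [-1.5 -0.3]
 [-0.2 -0. ]
 [-0.2 -0.2]
 [ 0.   0.7]
 [-1.4 -0.7]
 [-0.5 -1. ]]
tub [ 4.35806507e+02  1.40189939e+02 -1.05049809e-01] -6.018910707658386
[[-1.   0.3]
 [-1.1 -0. ]
 [-0.3 -2.1]
 [-0.7 -1.1]
 [-0.6  1.4]
 [-1.2 -0.8]
 [-0.6 -1.3]
 [ 0.4 -1.4]
 [-0.4  0.3]
 [-0.9  1.8]
 [-0.1 -0.1]]
```

View pics/sc_b.png

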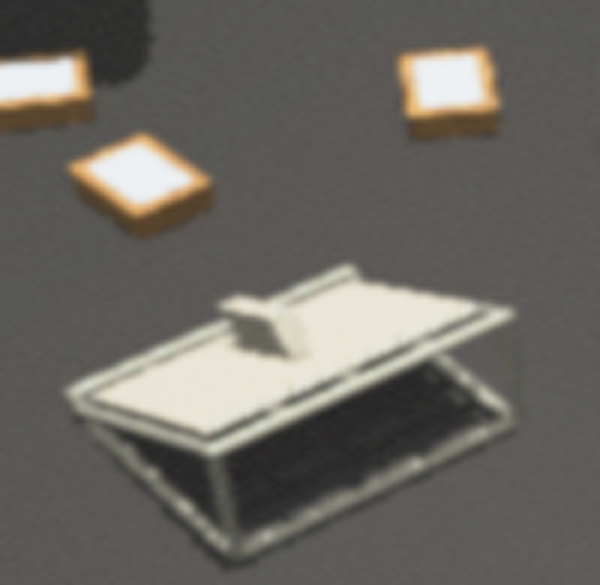

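View pics/sd_b.png

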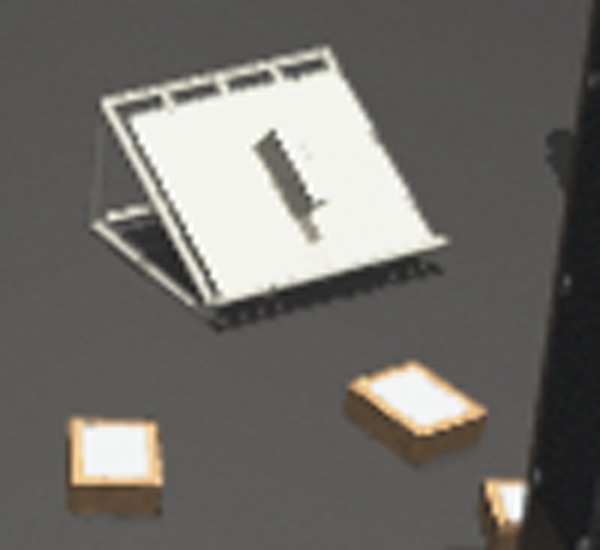

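```bash
cat > plan.py <<'E'
from h import *
def down(yaw_y):
    y=np.array([np.cos(yaw_y),np.sin(yaw_y),0]); z=np.array([0,0,-1.]); return np.column_stack([np.cross(y,z),y,z])
def plan(pos,Rt,st=None):
    st=st or readout.state(); p=np.array(st["position"]); R0=R.from_rotvec(st["ee_rot"]).as_matrix()
    y=Rt[:,1]; 
    w=R.from_matrix(R0.T@Rt).as_rotvec(); 
    print("pos",np.round(p,1),"turn(units)",np.round(np.degrees(w)/5,2),"| shift after turn (units)",np.round(Rt.T@(np.array(pos)-p)/50,2),"| shift before turn",np.round(R0.T@(np.array(pos)-p)/50,2))
def best(yaw): # pick of half-turn symmetric nearest to now
    R0=R.from_rotvec(readout.state()["ee_rot"]).as_matrix(); c=[down(yaw),down(yaw+np.pi)]
    return min(c,key=lambda m:np.linalg.norm(R.from_matrix(R0.T@m).as_rotvec()))
E
python3 - <<'E'
from plan import *
st=readout.state();R0=R.from_rotvec(st["ee_rot"]).as_matrix()
K,Rm,t=cam("wrist");c=-Rm.T@t; print("cam in tool",R0.T@(c-st["position"]),"optical axis",R0.T@Rm.T[:,2],"img x",R0.T@Rm.T[:,0],"img down",R0.T@Rm.T[:,1])
a=np.radians(-5)
plan([436,140,226],best(a)); plan([436,140,226],down(a))
E
```

```text
cam in tool [  66.2630201     0.21747585 -158.45597911] optical axis [-2.45127072e-01 -4.49638315e-04  9.69490854e-01] img x [-1.16919415e-03  9.99999302e-01  1.68167510e-04] img down [-0.96949025 -0.0010923  -0.24512743]
pos [ 245.8 -628.6  226.6] turn(units) [  0.    -0.   -12.73] | shift after turn (units) [-1.565e+01 -2.450e+00  1.000e-02] | shift before turn [-9.140e+00  1.293e+01  1.000e-02]
pos [ 245.8 -628.6  226.6] turn(units) [-0.   -0.   23.27] | shift after turn (units) [1.565e+01 2.450e+00 1.000e-02] | shift before turn [-9.140e+00  1.293e+01  1.000e-02]
```

```bash
python3 -m handwheel '0 0 0 -.5 .3 0 0;0 0 0 -.78 .62 0 0;0 0 0 -.78 .62 0 0;0 0 0 -.78 .62 0 0;0 0 0 -.78 .62 0 0;0 0 0 -.78 .62 0 0;0 0 0 -.78 .62 0 0;0 0 0 -.78 .62 0 0;0 0 0 -.78 .62 0 0;0 0 0 -.78 .62 0 0'
python3 - <<'E'
from plan import *
a=np.radians(-5)
plan([440,215,226],best(a))
E
```

```text
time_s: 2.5
position: [489.7, -215.9, 227.1]
ee_rot: [-0.582, 3.086, -0.0]
contact_force: [1.1, -1.2, -0.1]
width: 87.5
pos [ 489.7 -215.9  227.1] turn(units) [-1.000e-02  1.000e-02 -1.273e+01] | shift after turn (units) [-8.5   1.74  0.02] | shift before turn [-2.22  8.39  0.02]
```

```bash
python3 -m handwheel '0 0 -1 -.25 .83 0 0;0 0 -1 -.32 .8 0 0;0 0 -1 -.4 .78 0 0;0 0 -1 -.45 .75 0 0;0 0 -1 -.5 .7 0 0;0 0 -1 -.55 .65 0 0;0 0 -1 -.6 .6 0 0;0 0 -1 -.65 .55 0 0;0 0 -1 -.7 .4 0 0;0 0 -1 -.75 .3 0 0'
python3 - <<'E'
from plan import *
a=np.radians(-5)
plan([440,215,226],best(a))
E
```

```text
time_s: 3.5
position: [456.2, 207.6, 227.1]
ee_rot: [-1.837, 2.547, 0.0]
contact_force: [1.6, 0.3, 0.7]
width: 88.0
pos [456.2 207.6 227.1] turn(units) [-0.01  0.01 -2.68] | shift after turn (units) [-0.12  0.34  0.02] | shift before turn [-0.04  0.35  0.02]
```

```bash
python3 -m handwheel '0 0 -1 0 .2 0 0;0 0 -1 0 .15 0 0;0 0 -.68 -.1 0 0 0;0 0 0 0 0 0 0'
python3 - <<'E'
from plan import *
st=readout.state(); print(st["position"],st["ee_rot"])
im=viewer.grab_frame("wrist");c=cam("wrist"); cv2.imwrite("pics/w1.png",im)
import pickle; pickle.dump(c,open("w1.pkl","wb"))
print([(d["conf"],ray(c,np.array(d["centre"])*[560,420],22)) for d in spot_in("wrist","tub_mid")])
E
```

```text
time_s: 3.9
position: [440.6, 216.2, 226.8]
ee_rot: [-2.119, 2.318, -0.0]
contact_force: [0.0, 0.4, -0.5]
width: 87.7
[440.6441225  216.2062169  226.77112558] [-2.11921127e+00  2.31843719e+00 -4.32196289e-05]
[(0.75, array([437.83582911, 137.07297136,  22.        ]))]
```

View pics/w1.png

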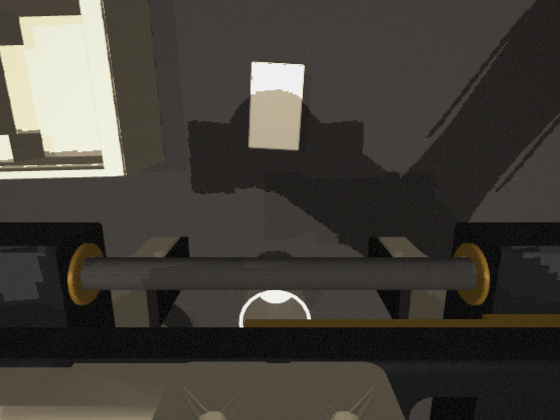

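Run:
```python
from plan import *
import pickle; c=pickle.load(open("w1.pkl","rb"))
P=np.array([ray(c,u,44) for u in [(252,62),(304,65),(299,150),(249,148)]])
print(P.round(1),P.mean(0)); 
e=(P[0]+P[1])/2-(P[2]+P[3])/2; print("long",np.linalg.norm(e),np.degrees(np.arctan2(-e[1],-e[0])), np.linalg.norm(P[0]-P[1]))
# carrier corner (127,173) outer top? inner (103,166)
print("carrier corner",ray(c,(125,175),105))
s=cam("scene")
print("cup",ray(s,(316,152),85))
```

```text
[[453.5  98.2  44. ]
 [405.7 105.3  44. ]
 [416.4 182.9  44. ]
 [465.3 176.4  44. ]] [435.22028813 140.70413984  44.        ]
long 78.74130363992225 81.77027126457114 48.34541274739428
carrier corner [563.85077581 184.18801974 105.        ]
cup [450.20713617 352.76496703  85.        ]
```

Run:
```python
from plan import *
plan([435.3,140.5,60],best(np.radians(-8.2)))
```

```text
pos [440.7 215.6 226.7] turn(units) [-0.    0.    0.57] | shift after turn (units) [ 1.5  -0.11  3.33] | shift before turn [ 1.51 -0.03  3.33]
```

```bash
python3 -m handwheel '0 0 .57 0 0 0 0;0 0 0 .75 -.05 .2 0;0 0 0 .75 -.06 .3 0;0 0 0 0 0 .7 0;0 0 0 0 0 .7 0;0 0 0 0 0 .7 0;0 0 0 0 0 .5 0;0 0 0 0 0 .2 0;0 0 0 0 0 0 0'
python3 - <<'E'
from plan import *
plan([435.3,140.5,33],best(np.radians(-8.2)))
im=viewer.grab_frame("wrist");cv2.imwrite("pics/w2.png",im)
E
```

```text
time_s: 4.9
position: [435.2, 139.9, 60.7]
ee_rot: [2.056, -2.372, 0.0]
contact_force: [-0.6, 0.3, -0.2]
width: 87.8
pos [435.2 139.9  60.7] turn(units) [ 0.02 -0.02  0.01] | shift after turn (units) [-0.01 -0.    0.55] | shift before turn [-0.01 -0.    0.55]
```

View pics/w2.png

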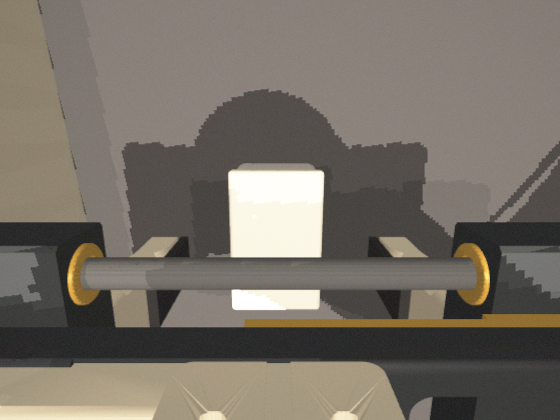

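```bash
python3 -m handwheel '0 0 0 0 0 .35 0;0 0 0 0 0 .2 0;0 0 0 0 0 0 .5;0 0 0 0 0 0 .6;0 0 0 0 0 0 .6;0 0 0 0 0 0 .6;0 0 0 0 0 0 .6' 20; python3 -m handwheel '0 0 0 0 0 -.2 .6;0 0 0 0 0 -.4 .6;0 0 0 0 0 -.8 .6;0 0 0 0 0 -.8 .6;0 0 0 0 0 -.4 .6;0 0 0 0 0 0 .6'
python3 - <<'E'
from plan import *
st=readout.state();print(st["position"],st["width"],st["contact_force"])
im=viewer.grab_frame("wrist");cv2.imwrite("pics/w3.png",im)
im=viewer.grab_frame("side");cv2.imwrite("pics/sd3.png",im)
yaw=-3.4
c,s=np.cos(np.radians(yaw)),np.sin(np.radians(yaw)); bay=np.array([640.2-s*74,27.4+c*74]);print("bay",bay)
plan([*bay,160],best(np.radians(yaw)))
E
```

```text
time_s: 5.65
position: [435.8, 140.9, 34.5]
ee_rot: [-2.059, 2.372, -0.0]
contact_force: [-0.3, 0.5, -0.6]
width: 53.5
time_s: 6.25
position: [437.0, 141.7, 167.9]
ee_rot: [-2.055, 2.367, -0.001]
contact_force: [-0.1, -0.3, -2.0]
width: 50.0
[437.04637088 141.68301099 167.88462084] 50.031533447208396 [-0.06246256 -0.2660232  -2.04183719]
bay [644.58867164 101.26974727]
pos [435.2 140.5 164.4] turn(units) [-0.    0.01 -0.94] | shift after turn (units) [ 0.54 -4.23  0.09] | shift before turn [ 0.19 -4.26  0.09]
```

View pics/sd3.png

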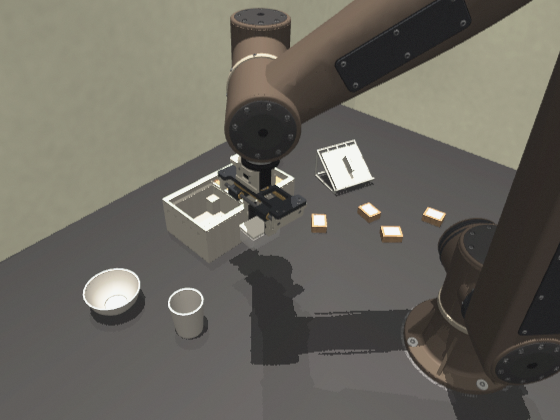

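View pics/w3.png

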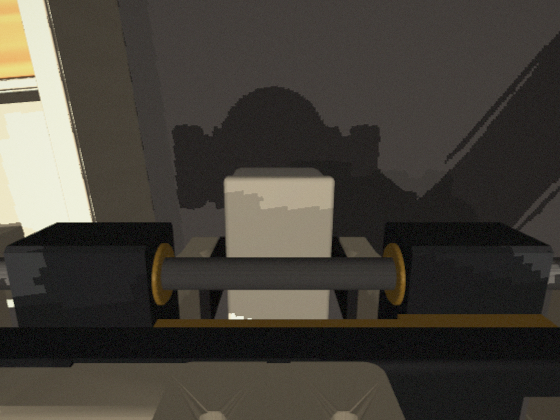

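```bash
python3 -m handwheel '0 0 -.94 0 -.3 0 .6;0 0 0 .1 -.8 0 .6;0 0 0 .1 -.8 0 .6;0 0 0 .1 -.8 0 .6;0 0 0 .1 -.8 0 .6;0 0 0 .1 -.5 0 .6;0 0 0 .04 -.23 0 .6;0 0 0 0 0 0 .6;0 0 0 0 0 0 .6'
python3 - <<'E'
from plan import *
plan([644.6,101.3,70],best(np.radians(-3.4)))
c=cam("wrist");im=viewer.grab_frame("wrist");cv2.imwrite("pics/w4.png",im)
import pickle; pickle.dump(c,open("w4.pkl","wb"))
E
```

```text
time_s: 7.25
position: [643.7, 99.8, 162.7]
ee_rot: [2.153, -2.285, -0.002]
contact_force: [-0.8, 0.5, -2.6]
width: 49.8
pos [643.7  99.8 162.7] turn(units) [ 0.03 -0.01 -0.  ] | shift after turn (units) [-0.03 -0.02  1.85] | shift before turn [-0.03 -0.02  1.85]
```

View pics/w4.png

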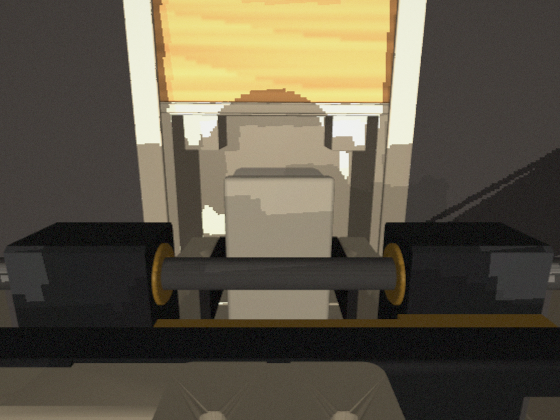

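Run:
```python
from plan import *
import pickle; c=pickle.load(open("w4.pkl","rb"))
cx,cy,a=640.2,27.4,np.radians(-3.4)
Ri=np.array([[np.cos(a),np.sin(a)],[-np.sin(a),np.cos(a)]])
for n,u,z in [("outL",(126,5),105),("outR",(424,5),105),("inL",(155,5),105),("inR",(393,5),105),("inL2",(165,110),105),("inR2",(385,110),105),("ridge near",(273,113),88),("ridge far",(273,103),88),("postL near-corner",(185,149),51),("postR",(365,149),51)]:
    p=ray(c,u,z); print(n,p.round(1),(Ri@(p[:2]-[cx,cy])).round(1))
```

```text
outL [721.1 -32.8 105. ] [ 84.3 -55.3]
outR [552.6 -22.6 105. ] [-84.5 -55.1]
inL [704.7 -31.8 105. ] [ 67.9 -55.3]
inR [570.1 -23.7 105. ] [-66.9 -55.2]
inL2 [707.1  25.5 105. ] [66.9  2. ]
inR2 [573.8  33.6 105. ] [-66.7   2.2]
ridge near [642.   30.9  88. ] [1.6 3.6]
ridge far [641.6  24.6  88. ] [ 1.6 -2.7]
postL near-corner [712.7  53.2  51. ] [70.8 30.1]
postR [572.6  61.8  51. ] [-69.5  30.3]
```

```bash
python3 -m handwheel '0 0 0 -.03 -.02 .3 .6;0 0 0 0 0 .5 .6;0 0 0 0 0 .5 .6;0 0 0 0 0 .4 .6;0 0 0 0 0 .3 .6;0 0 0 0 0 .2 .6;0 0 0 0 0 .1 .6;0 0 0 0 0 0 .6'
python3 - <<'E'
from plan import *
plan([644.6,101.3,42],best(np.radians(-3.4)));st=readout.state();print(st["contact_force"],st["width"])
E
```

```text
time_s: 8.1
position: [645.9, 101.5, 48.7]
ee_rot: [2.155, -2.286, -0.0]
contact_force: [0.6, 0.3, -1.8]
width: 50.0
pos [645.9 101.5  48.7] turn(units) [ 0. -0.  0.] | shift after turn (units) [0.   0.03 0.13] | shift before turn [0.   0.03 0.13]
[ 0.57703948  0.29306411 -1.82359855] 49.98071586132966
```

```bash
python3 -m handwheel '0 0 0 0 0 .06 .6;0 0 0 0 0 .06 .6;0 0 0 0 0 .02 .6;0 0 0 0 0 0 .6'
python3 - <<'E'
from plan import *
st=readout.state();print(st["position"],st["contact_force"],st["width"])
E
```

```text
time_s: 8.5
position: [646.1, 101.4, 42.1]
ee_rot: [-2.155, 2.286, -0.0]
contact_force: [-0.5, -0.3, -0.8]
width: 49.5
[646.10135231 101.38974107  42.14183056] [-0.45114545 -0.31870845 -0.79980964] 49.51056187954948
```

```bash
python3 -m handwheel '0 0 0 0 0 .03 .6;0 0 0 0 0 0 .6'
python3 -m handwheel '0 0 0 0 0 0 .4;0 0 0 0 0 0 .35;0 0 0 0 0 0 .3;0 0 0 0 0 0 .3;0 0 0 0 0 0 .3;0 0 0 0 0 -.2 .3;0 0 0 0 0 -.6 .3;0 0 0 0 0 -.9 .3;0 0 0 0 0 -.8 .3;0 0 0 0 0 -.4 .3'
python3 - <<'E'
from plan import *
im=viewer.grab_frame("wrist");cv2.imwrite("pics/w5.png",im)
st=readout.state();print(st["position"],st["contact_force"],st["width"])
E
```

```text
time_s: 8.7
position: [646.4, 101.4, 41.7]
ee_rot: [-2.155, 2.285, -0.001]
contact_force: [-2.5, -0.1, 4.6]
width: 49.8
time_s: 9.7
position: [647.7, 101.7, 190.9]
ee_rot: [-2.152, 2.282, -0.005]
contact_force: [-0.2, 0.0, -0.3]
width: 61.2
[648.70530397 101.92268212 193.3191418 ] [0.97069254 0.73556535 3.16445726] 61.659085634925994
```

View pics/w5.png

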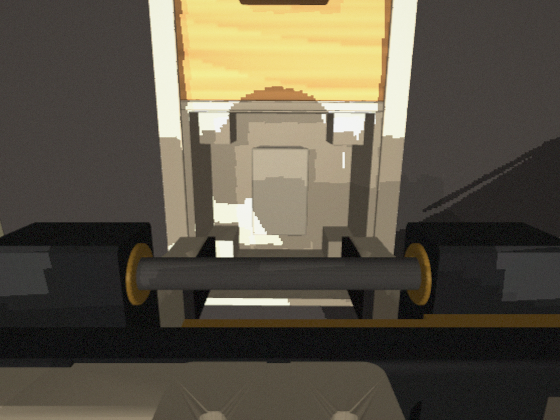

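Run:
```python
from fit import *
s=cam("scene"); d=cam("side")
S=lambda u,v:np.array([165+u/6,235+v/4.5]); D=lambda u,v:np.array([300+u/6,130+v/5])
for n,c,u,z in [("back foot -y?",s,S(238,555),3),("back foot",s,S(515,418),3),("back top",s,S(212,442),90),("back top",s,S(512,315),90),
  ("sd back top",d,D(105,98),90),("sd back top",d,D(328,50),90),("sd low",d,D(205,303),10),("sd low",d,D(445,240),10),("sd back foot",d,D(98,226),3)]:
    print(n,ray(c,u,z).round(1))
```

```text
back foot -y? [ 551.9 -415.4    3. ]
back foot [ 598.6 -291.8    3. ]
back top [ 549.1 -412.9   90. ]
back top [ 602.5 -293.    90. ]
sd back top [ 599.2 -296.    90. ]
sd back top [ 547.9 -417.7   90. ]
sd low [ 500.9 -254.9   10. ]
sd low [ 447.5 -389.2   10. ]
sd back foot [ 592.8 -291.8    3. ]
```

```bash
cat > drn.py <<'E'
from plan import *
def tilt_R(phi_deg,lean=35.):
    p=np.radians(phi_deg);l=np.radians(lean); u=np.array([np.cos(p),np.sin(p),0])
    z=np.sin(l)*u-np.cos(l)*np.array([0,0,1]); y=np.array([-np.sin(p),np.cos(p),0]); return np.column_stack([np.cross(y,z),y,z])
E
python3 - <<'E'
from drn import *
s=cam("scene");print("bottle",ray(s,(317,352),0),readout.state()["q"])
plan([500,-100,220],down(np.radians(67)))
# triangulate fin top
d=cam("side")
A=[];b=[]
for c,u in [(s,(165+232/6,235+303/4.5)),(d,(300+265/6,130+140/5))]: pass
E
```

```text
bottle [ 766.25677285 -274.2675975     0.        ] [ 0.45334503  0.34460128 -0.08724557  0.0020181  -1.13000126 -0.51252412]
pos [648.7 101.9 193.3] turn(units) [-0.04  0.12 21.93] | shift after turn (units) [ 1.16 -4.88 -0.53] | shift before turn [ 4.2   2.73 -0.57]
```

```bash
python3 -m handwheel '0 0 1 .38 .24 -.15 .3;0 0 1 .4 .2 -.15 .3;0 0 1 .42 .17 -.15 .3;0 0 1 .43 .13 -.1 0;0 0 1 .44 .09 0 0;0 0 1 .45 .05 0 0;0 0 1 .45 .02 0 0;0 0 1 .45 -.02 0 0;0 0 1 .45 -.06 0 0;0 0 1 .44 -.1 0 0'
python3 -m handwheel '0 0 1 .43 -.14 0 0;0 0 1 .41 -.18 0 0;0 0 1 .4 -.21 0 0;0 0 1 .38 -.25 0 0;0 0 1 .35 -.28 0 0;0 0 1 .33 -.31 0 0;0 0 1 .3 -.33 0 0;0 0 1 .27 -.36 0 0;0 0 1 .24 -.38 0 0;0 0 1 .2 -.4 0 0'
python3 - <<'E'
from drn import *
plan([433,-294,183],tilt_R(-23))
E
```

```text
time_s: 10.75
position: [514.8, -83.0, 213.6]
ee_rot: [-0.981, 2.984, -0.0]
contact_force: [-0.3, 0.1, 1.0]
width: 87.7
time_s: 11.75
position: [385.0, -266.7, 213.6]
ee_rot: [0.372, 3.119, -0.0]
contact_force: [0.9, -0.3, 0.8]
width: 87.6
pos [ 385.  -266.7  213.6] turn(units) [ 0.58 -6.98  1.82] | shift after turn (units) [-0.55 -0.13  1.13] | shift before turn [-1.06 -0.3   0.61]
```

```bash
python3 -m handwheel '0 0 1 -.3 0 0 0;0 0 .94 -.3 0 0 0;0 -1 0 -.3 0 .1 0;0 -1 0 -.2 -.1 .1 0;0 -1 0 0 -.1 .1 0;0 -1 0 0 0 .1 0;0 -1 0 0 0 .1 0;0 -1 0 0 0 0 0;0 -1 0 0 0 0 0;0 0 0 0 0 0 0'
python3 - <<'E'
from drn import *
plan([433,-294,183],tilt_R(-23))
c=cam("wrist");im=viewer.grab_frame("wrist");cv2.imwrite("pics/w6.png",im)
import pickle; pickle.dump((c,readout.state()),open("w6.pkl","wb"))
E
```

```text
time_s: 12.75
position: [441.1, -302.5, 203.8]
ee_rot: [0.502, 2.49, -0.14]
contact_force: [-0.2, 0.2, -1.0]
width: 87.7
pos [ 441.1 -302.5  203.8] turn(units) [ 0.17 -0.04 -0.01] | shift after turn (units) [0.41 0.09 0.22] | shift before turn [0.41 0.09 0.22]
```

View pics/w6.png

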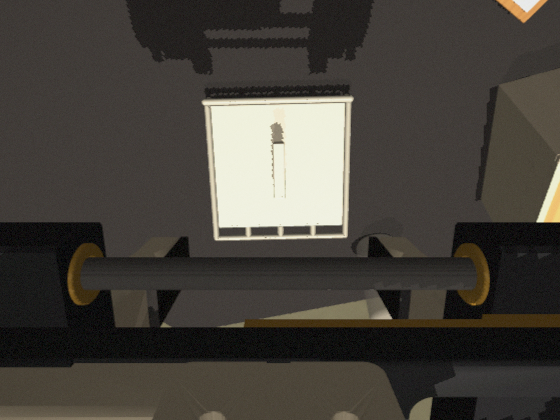

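Run:
```python
import cv2
im=cv2.imread("pics/w6.png"); cv2.imwrite("pics/w6b.png",cv2.resize(im[90:245,195:365],None,fx=4,fy=3.8,interpolation=cv2.INTER_CUBIC))
```

```text
(no output)
```

View pics/w6b.png

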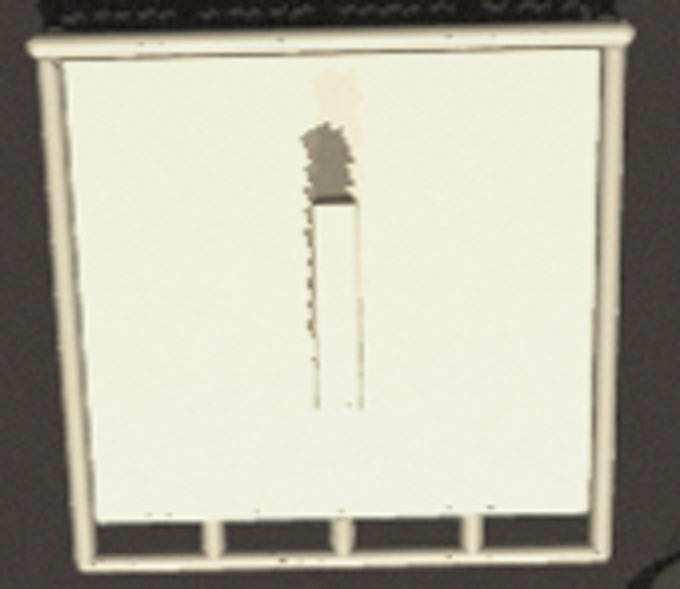

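Run:
```python
from drn import *
import pickle; from scipy.optimize import least_squares
c,st=pickle.load(open("w6.pkl","rb"))
W=lambda u,v:np.array([195+u/4,90+v/3.8])
o=[((59,-62,-13),W(98,522),1),((59,62,-13),W(587,512),1),((-25,-5,13),W(314,206),1),((-25,5,13),W(357,205),1),((25,-5,13),W(317,410),1),((25,5,13),W(362,408),1)]
# edge points: left edge y=-62, right y=62 (col only)
def axes(phi,l,roll=0):
    u=np.array([np.cos(phi),np.sin(phi),0]); x=np.cos(l)*u+np.sin(l)*np.array([0,0,1]); y=np.array([-np.sin(phi),np.cos(phi),0]); return np.column_stack([x,y,np.cross(x,y)])
def r(p):
    A=axes(p[3],np.radians(35)); e=[]
    for l,uv,w in o: e+=list(proj(c,p[:3]+A@np.array(l,float))[0]-uv)
    q=proj(c,p[:3]+A@np.array([-59,-62,-13.]))[0]; e.append(q[0]-W(65,60)[0])
    q=proj(c,p[:3]+A@np.array([-59,62,-13.]))[0]; e.append(q[0]-W(602,50)[0])
    return np.array(e)
s=least_squares(r,[512,-328,60,-.4]);print(s.x.round(2),np.degrees(s.x[3]),r(s.x).round(1))
p=s.x; 
for cc,n in [(cam("scene"),"scene"),(cam("side"),"side")]: print(n,proj(cc,p[:3]+axes(p[3],np.radians(35))@np.array([0,0,13.])))
A=axes(p[3],np.radians(35)); np.save("div.npy",p)
print("plate centre underside z",(p[:3]-17*A[:,2]))
print("lower edge z",(p[:3]+A@np.array([-59,0,-17.])))
g=p[:3]+A[:,2]*(-13+3)  # TCP 3mm above plate
for h in (60,0): plan(g+A[:,2]*h,tilt_R(np.degrees(p[3])))
```

```text
[ 5.1209e+02 -3.2939e+02  6.1200e+01 -3.8000e-01] -21.727055757737567 [-0.1 -0.5 -0.  -0.3 -0.2 -0.7  0.4 -0.7  0.4  0.9  0.   1.2  0.3 -0.7]
scene [[207.66173174 304.18994959]]
side [[349.03927448 162.22149189]]
plate centre underside z [ 521.15090339 -332.99644915   47.27065918]
lower edge z [ 476.25439687 -315.10539657   13.42964943]
pos [ 438.2 -302.5  200.7] turn(units) [-0.   -0.12 -0.23] | shift after turn (units) [0.31 0.05 2.19] | shift before turn [0.29 0.04 2.19]
pos [ 438.2 -302.5  200.7] turn(units) [-0.   -0.12 -0.23] | shift after turn (units) [0.31 0.05 3.39] | shift before turn [0.28 0.04 3.39]
```

```bash
python3 -m handwheel '0 -.12 -.23 0 0 0 .4;0 0 0 .16 .03 .3 .4;0 0 0 .15 .02 .5 .4;0 0 0 0 0 .6 .4;0 0 0 0 0 .5 .4;0 0 0 0 0 .3 .4;0 0 0 0 0 0 .4;0 0 0 0 0 0 .4'
python3 - <<'E'
from drn import *
p=np.load("div.npy"); Rt=tilt_R(np.degrees(p[3])); plan(p[:3]-Rt[:,2]*(-10),Rt)
im=viewer.grab_frame("wrist");cv2.imwrite("pics/w7.png",im)
E
```

```text
time_s: 13.6
position: [477.1, -330.3, 123.1]
ee_rot: [0.466, 2.536, -0.081]
contact_force: [-0.1, -0.3, 0.5]
width: 52.6
pos [ 477.1 -330.3  123.1] turn(units) [ 0.55 -0.54  0.01] | shift after turn (units) [0.18 0.28 1.58] | shift before turn [0.11 0.2  1.6 ]
```

View pics/w7.png

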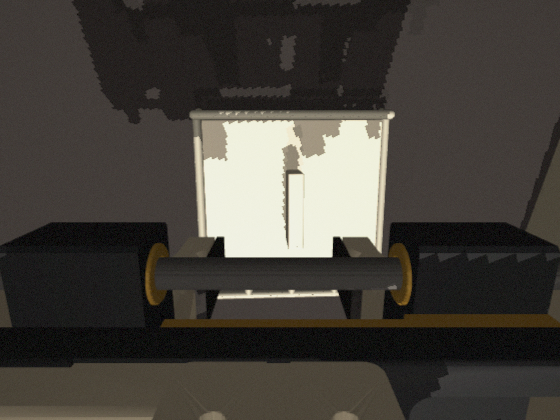

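```bash
python3 -m handwheel '0 0 0 0 0 0 .4'
python3 - <<'E'
from drn import *
st=readout.state();print(st["q"].round(3),st["dq"].round(3))
p=np.load("div.npy"); Rt=tilt_R(np.degrees(p[3])); plan(p[:3]-Rt[:,2]*(-10),Rt)
E
```

```text
time_s: 13.75
position: [476.8, -330.5, 124.3]
ee_rot: [0.465, 2.534, -0.081]
contact_force: [0.2, -0.3, -0.5]
width: 52.7
[-0.282  0.073 -0.915  0.302 -0.015 -1.953] [-0.002 -0.005  0.003 -0.009  0.002  0.006]
pos [ 476.8 -330.5  124.3] turn(units) [ 0.55 -0.51  0.01] | shift after turn (units) [0.19 0.28 1.6 ] | shift before turn [0.12 0.2  1.62]
```

Run:
```python
from drn import *
p=np.load("div.npy"); phi=np.degrees(p[3]); N=tilt_R(phi,35); Rt=tilt_R(phi,18)
n=-N[:,2]; xd=-N[:,0]; print(xd)
g=p[:3]+n*(-13+6)-4*xd
print("grasp tcp",g)
plan(g+n*60,Rt); plan(g,Rt)
```

```text
[ 0.76095774 -0.30323818  0.57357644]
grasp tcp [ 512.778789   -329.66019984   53.16787388]
pos [ 476.8 -330.5  124.3] turn(units) [0.54 2.89 0.09] | shift after turn (units) [0.16 0.28 0.41] | shift before turn [0.26 0.26 0.37]
pos [ 476.8 -330.5  124.3] turn(units) [0.54 2.89 0.09] | shift after turn (units) [-0.19  0.28  1.56] | shift before turn [0.2  0.21 1.57]
```

```bash
python3 -m handwheel '.18 .97 .03 0 0 0 .4;.18 .96 .03 0 0 0 .4;.18 .96 .03 0 0 0 .4;0 0 0 .16 .28 .2 .4;0 0 0 0 0 0 .4;0 0 0 0 0 0 .4'
python3 - <<'E'
from drn import *
st=readout.state();print(st["q"].round(3))
p=np.load("div.npy"); phi=np.degrees(p[3]); N=tilt_R(phi,35); Rt=tilt_R(phi,18)
n=-N[:,2]; xd=-N[:,0]
g=p[:3]+n*(-13+6)-4*xd
plan(g+n*60,Rt); plan(g,Rt)
im=viewer.grab_frame("wrist");cv2.imwrite("pics/w8.png",im)
E
```

```text
time_s: 14.35
position: [477.7, -316.0, 112.2]
ee_rot: [0.533, 2.782, -0.084]
contact_force: [-0.1, -0.1, 0.5]
width: 52.5
[-0.209  0.14  -0.678  0.121 -0.445 -1.842]
pos [ 477.7 -316.   112.2] turn(units) [ 0.   -0.    0.01] | shift after turn (units) [-0.    0.01  0.21] | shift before turn [-0.    0.01  0.21]
pos [ 477.7 -316.   112.2] turn(units) [ 0.   -0.    0.01] | shift after turn (units) [-0.35  0.01  1.36] | shift before turn [-0.35  0.01  1.36]
```

View pics/w8.png

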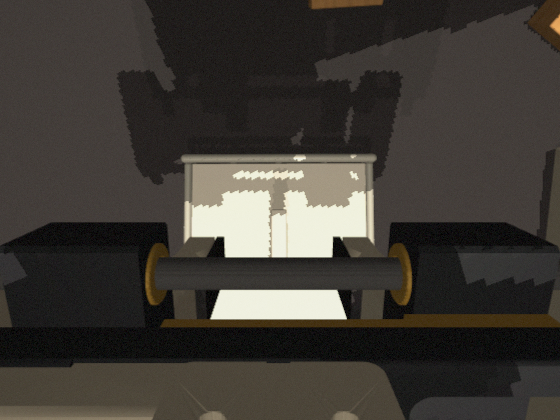

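```bash
python3 -m handwheel '0 0 0 -.05 0 .3 .4;0 0 0 -.1 0 .4 .4;0 0 0 -.1 .01 .36 .4;0 0 0 -.1 0 .2 .4;0 0 0 0 0 .1 .4;0 0 0 0 0 0 .4'
python3 - <<'E'
from drn import *
st=readout.state();print(st["q"].round(3),st["contact_force"])
p=np.load("div.npy"); phi=np.degrees(p[3]); N=tilt_R(phi,35); Rt=tilt_R(phi,18)
n=-N[:,2]; xd=-N[:,0]
g=p[:3]+n*(-13+6)-4*xd
plan(g,Rt)
im=viewer.grab_frame("wrist");cv2.imwrite("pics/w9.png",im)
E
```

```text
time_s: 15.0
position: [514.0, -330.2, 53.6]
ee_rot: [0.534, 2.78, -0.085]
contact_force: [-0.8, 0.9, 5.6]
width: 52.8
[-0.225  0.285 -0.679  0.162 -0.299 -1.874] [-0.83278476  0.94837639  5.58988896]
pos [ 514.  -330.2   53.6] turn(units) [ 0.    0.01 -0.01] | shift after turn (units) [0.03 0.   0.  ] | shift before turn [0.03 0.   0.  ]
```

View pics/w9.png

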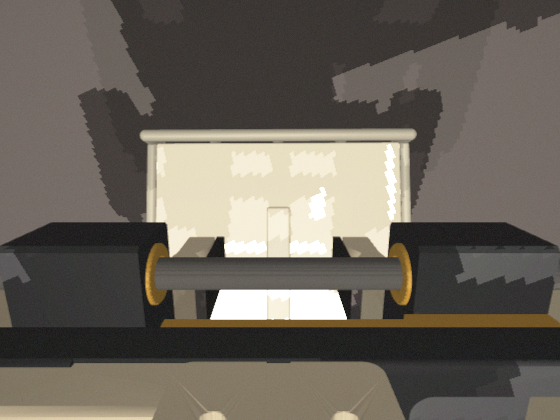

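```bash
python3 -m handwheel '0 0 0 0 0 -.04 .5;0 0 0 0 0 0 .7;0 0 0 0 0 0 1;0 0 0 0 0 0 1;0 0 0 0 0 0 1;0 0 0 0 0 0 1;0 0 0 0 0 0 1' 40
python3 - <<'E'
from drn import *
st=readout.state();print(st["contact_force"],st["width"])
p=np.load("div.npy"); phi=np.degrees(p[3]); N=tilt_R(phi,35); Rt=tilt_R(phi,18)
print(Rt.T@(-N[:,2]))
E
```

```text
time_s: 15.75
position: [513.0, -329.3, 54.6]
ee_rot: [0.534, 2.781, -0.084]
contact_force: [-0.9, 0.5, 0.8]
width: 10.0
[-0.87350488  0.49166146  0.84524045] 9.983137233928783
[ 2.92371705e-01  2.77555756e-17 -9.56304756e-01]
```

```bash
python3 - <<'E'
from drn import *
st=readout.state(); R0=R.from_rotvec(st["ee_rot"]).as_matrix()
p=np.load("div.npy"); N=tilt_R(np.degrees(p[3]),35); D=np.column_stack([-N[:,0],N[:,1],-N[:,2]])
rel=R0.T@D; off=R0.T@(p[:3]-st["position"]); print(np.round(rel,3),off.round(1)); np.savez("rel.npz",rel=rel,off=off)
E
python3 -m handwheel '0 0 0 .06 0 -.19 1;0 0 0 .15 0 -.48 1;0 0 0 .2 0 -.7 1;0 0 0 0 0 -.8 1;0 0 0 0 0 -.6 1;0 0 0 0 0 -.3 1;0 0 0 0 0 0 1;0 0 0 0 0 0 1'
python3 - <<'E'
from drn import *
st=readout.state();print(st["contact_force"],st["width"])
im=viewer.grab_frame("wrist");cv2.imwrite("pics/w10.png",im)
im=viewer.grab_frame("side");cv2.imwrite("pics/sd10.png",im)
E
```

```text
[[-0.956  0.     0.293]
 [ 0.     1.     0.   ]
 [-0.293  0.    -0.956]] [-1.3 -0.4 -6.6]
time_s: 16.55
position: [450.4, -304.4, 194.2]
ee_rot: [0.535, 2.781, -0.083]
contact_force: [0.1, 0.2, -1.4]
width: 9.7
[ 0.05600893  0.22692752 -1.37056366] 9.67353443078925
```

View pics/w10.png

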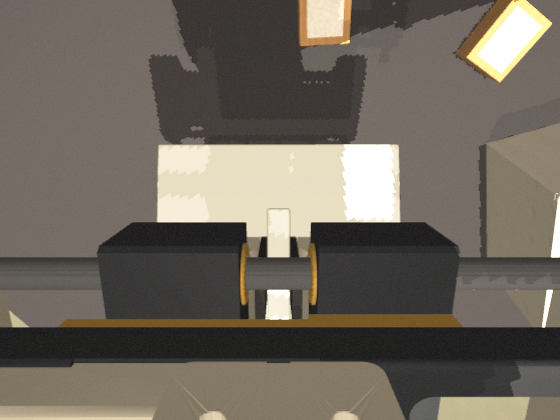

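View pics/sd10.png

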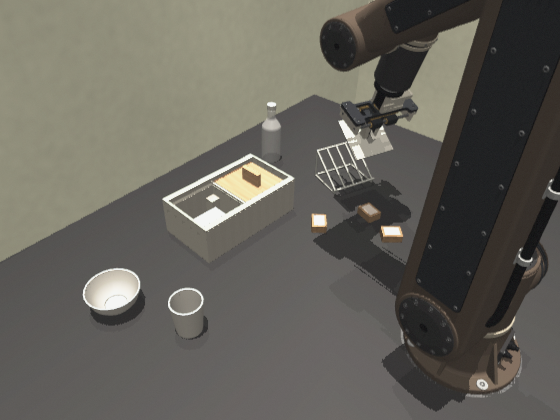

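```bash
cat > dtgt.py <<'E'
from drn import *
rl=np.load("rel.npz")
def tgt(finz,yaw=-3.4,dx=0,dy=0):
    D=R.from_euler("z",yaw,degrees=True).as_matrix(); Rt=D@rl["rel"].T
    fin=np.array([644.6,101.3,finz])+D@np.array([dx,dy,0]); return fin-Rt@rl["off"],Rt
E
python3 - <<'E'
from dtgt import *
plan(*tgt(180))
E
```

```text
pos [ 450.2 -304.4  193. ] turn(units) [-0.02  6.92 -3.72] | shift after turn (units) [-3.3   8.34 -0.61] | shift before turn [-0.4   8.96  0.53]
```

```bash
python3 -m handwheel '0 .692 -.372 0 .3 -.1 1;0 .692 -.372 0 .5 -.1 1;0 .692 -.372 0 .5 -.1 1;0 .692 -.372 0 .5 -.1 1;0 .692 -.372 0 .5 -.1 1;0 .692 -.372 0 .5 0 1;0 .692 -.372 0 .5 0 1;0 .692 -.372 0 .5 0 1;0 .692 -.372 0 .5 0 1;0 .692 -.372 0 .5 0 1'
python3 - <<'E'
from dtgt import *
plan(*tgt(180))
E
```

```text
time_s: 17.65
position: [500.9, -69.0, 212.8]
ee_rot: [-0.084, -2.84, -0.009]
contact_force: [-0.6, 0.4, -1.1]
width: 9.9
pos [500.9 -69.  212.8] turn(units) [-0.04 -0.04  0.  ] | shift after turn (units) [-2.72  3.58 -0.02] | shift before turn [-2.72  3.58 -0.04]
```

```bash
python3 -m handwheel '0 0 0 -.3 .4 0 1;0 0 0 -.5 .65 0 1;0 0 0 -.5 .65 0 1;0 0 0 -.5 .65 0 1;0 0 0 -.5 .65 0 1;0 0 0 -.3 .4 0 1;0 0 0 -.12 .18 0 1;0 0 0 0 0 0 1;0 0 0 0 0 0 1'
python3 - <<'E'
from dtgt import *
print(readout.state()["q"].round(2))
plan(*tgt(180)); plan(*tgt(80))
c=cam("wrist");im=viewer.grab_frame("wrist");cv2.imwrite("pics/w11.png",im)
import pickle; pickle.dump((c,readout.state()),open("w11.pkl","wb"))
im=viewer.grab_frame("scene");cv2.imwrite("pics/sc11.png",im)
im=viewer.grab_frame("side");cv2.imwrite("pics/sd11.png",im)
# draw predicted plate outline
st=readout.state();R0=R.from_rotvec(st["ee_rot"]).as_matrix(); f=np.array(st["position"])+R0@rl["off"]; D=R0@rl["rel"]
print("fin",f,"n",D[:,2],"yaw",np.degrees(np.arctan2(D[1,0],D[0,0])))
for n in ["wrist","scene","side"]: 
    print(n,proj(cam(n),[f+D@np.array(q,float) for q in [(-59,-62,-13),(-59,62,-13),(59,62,-13),(59,-62,-13)]]).round(0).tolist())
E
```

```text
time_s: 18.55
position: [641.2, 100.2, 173.8]
ee_rot: [-0.086, -2.844, -0.008]
contact_force: [-1.7, 0.4, -1.4]
width: 9.6
[ 0.38  0.53  0.18 -0.12 -1.49 -1.98]
pos [641.2 100.2 173.8] turn(units) [-0.03  0.01 -0.02] | shift after turn (units) [-0.    0.03 -0.01] | shift before turn [-0.    0.03 -0.01]
pos [641.2 100.2 173.8] turn(units) [-0.03  0.01 -0.02] | shift after turn (units) [-0.59  0.03  1.91] | shift before turn [-0.59  0.04  1.91]
fin [644.36639402  99.26156359 180.93389841] n [-0.00223693  0.00268031  0.99999391] yaw -3.4688202008748674
wrist [[159.0, 148.0], [396.0, 147.0], [401.0, 378.0], [155.0, 379.0]]
scene [[309.0, 196.0], [332.0, 173.0], [371.0, 187.0], [350.0, 212.0]]
side [[243.0, 179.0], [203.0, 201.0], [171.0, 180.0], [211.0, 160.0]]
```

View pics/w11.png

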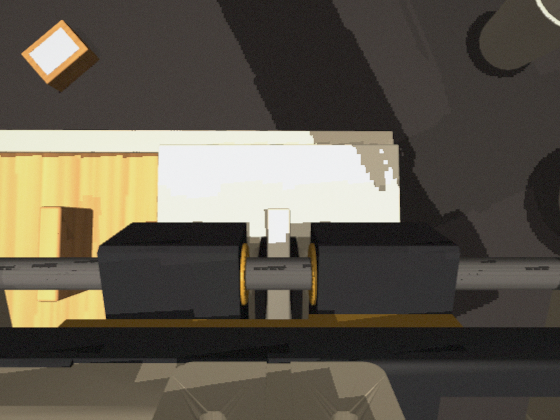

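View pics/sd11.png

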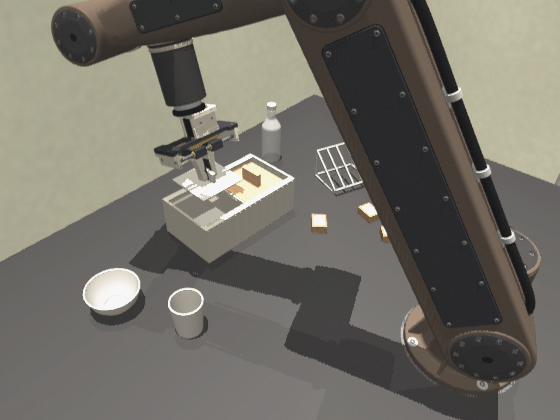

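View pics/sc11.png

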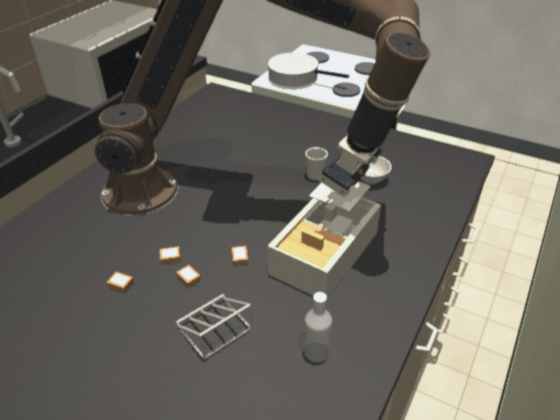

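```bash
python3 -m handwheel '0 0 0 -.08 .03 .25 1;0 0 0 -.13 0 .42 1;0 0 0 -.13 0 .42 1;0 0 0 -.13 0 .42 1;0 0 0 -.07 0 .25 1;0 0 0 -.05 0 .15 1;0 0 0 0 0 0 1;0 0 0 0 0 0 1'
python3 - <<'E'
from dtgt import *
plan(*tgt(69)); print(readout.state()["contact_force"])
im=viewer.grab_frame("wrist");cv2.imwrite("pics/w12.png",im)
E
```

```text
time_s: 19.5
position: [642.5, 102.0, 75.1]
ee_rot: [-0.086, -2.846, -0.009]
contact_force: [0.5, 0.6, -0.9]
width: 9.7
pos [642.5 102.   75.1] turn(units) [-0.03  0.03 -0.01] | shift after turn (units) [-0.05 -0.    0.24] | shift before turn [-0.05 -0.    0.24]
[ 0.50022192  0.56529343 -0.89144974]
```

View pics/w12.png

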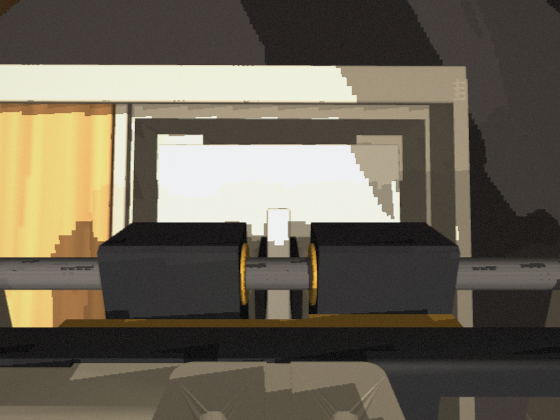

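```bash
python3 -m handwheel '0 0 0 -.03 0 .1 1;0 0 0 -.02 0 .08 1;0 0 0 -.01 0 .05 1;0 0 0 0 0 .03 1;0 0 0 0 0 0 1'
python3 - <<'E'
from dtgt import *
plan(*tgt(68)); print(readout.state()["contact_force"])
E
```

```text
time_s: 20.05
position: [640.9, 102.0, 60.8]
ee_rot: [-0.086, -2.844, -0.009]
contact_force: [0.8, 0.2, -1.2]
width: 9.9
pos [640.9 102.   60.8] turn(units) [-0.03  0.01 -0.01] | shift after turn (units) [-0.   -0.   -0.03] | shift before turn [-0.   -0.   -0.03]
[ 0.84794858  0.22919944 -1.17580553]
```

```bash
python3 -m handwheel '0 0 0 -.01 0 .03 1;0 0 0 0 0 .02 1;0 0 0 0 0 0 1'
python3 - <<'E'
from dtgt import *
plan(*tgt(68)); print(readout.state()["contact_force"])
E
```

```text
time_s: 20.35
position: [641.2, 102.1, 59.1]
ee_rot: [-0.085, -2.846, -0.009]
contact_force: [0.9, -0.1, 1.8]
width: 9.8
pos [641.2 102.1  59.1] turn(units) [-0.03  0.03 -0.01] | shift after turn (units) [ 0.01 -0.   -0.06] | shift before turn [ 0.01 -0.   -0.06]
[ 0.93786793 -0.07133643  1.77487957]
```

```bash
python3 -m handwheel '0 0 0 0 0 0 .8;0 0 0 0 0 0 .7;0 0 0 0 0 0 .65;0 0 0 0 0 0 .65;0 0 0 .05 0 -.2 .65;0 0 0 .1 0 -.5 .65;0 0 0 .2 0 -.8 .65;0 0 0 .2 0 -.8 .65;0 0 0 .1 0 -.4 .65;0 0 0 0 0 0 .65'
python3 - <<'E'
from dtgt import *
st=readout.state();print(st["q"].round(2),st["width"])
c=cam("wrist");im=viewer.grab_frame("wrist");cv2.imwrite("pics/w13.png",im)
import pickle; pickle.dump((c,readout.state()),open("w13.pkl","wb"))
im=viewer.grab_frame("side");cv2.imwrite("pics/sd13.png",cv2.resize(im[120:290,130:330],None,fx=3.5,fy=3.5,interpolation=cv2.INTER_CUBIC))
for a in (-3.4,): 
    plan([448,-105,150],best(np.radians(0)))
E
```

```text
time_s: 21.35
position: [651.1, 102.0, 202.4]
ee_rot: [-0.085, -2.852, -0.012]
contact_force: [0.1, 0.5, -0.5]
width: 30.8
[ 0.38  0.53  0.24 -0.12 -1.54 -1.99] 30.830258837976835
pos [649.1 102.  198.1] turn(units) [-2.56 -2.69 17.17] | shift after turn (units) [-4.14 -4.02  0.96] | shift before turn [ 3.32 -4.37  2.02]
```

View pics/w13.png

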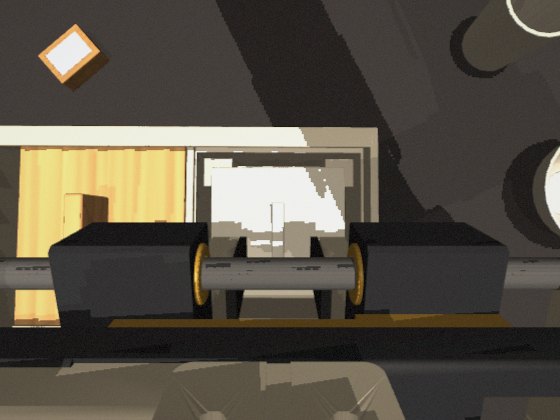

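View pics/sd13.png

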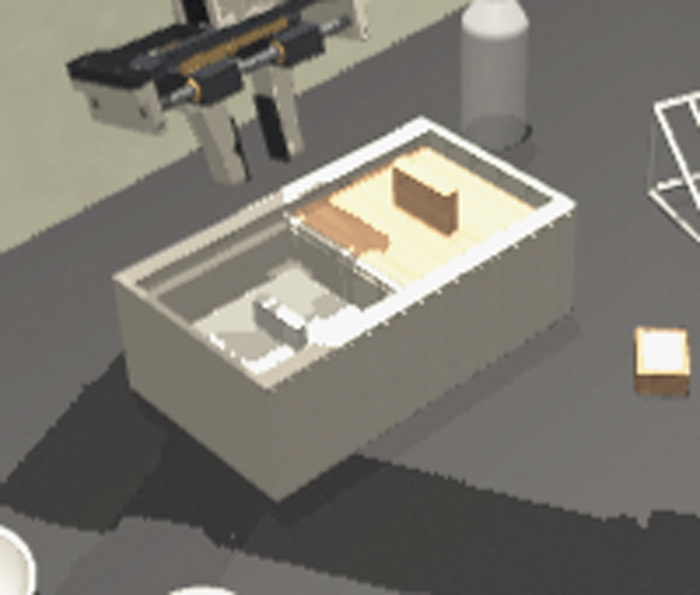

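Run:
```python
import cv2
im=cv2.imread("pics/w13.png"); cv2.imwrite("pics/w13b.png",cv2.resize(im[10:105,25:125],None,fx=6,fy=6,interpolation=cv2.INTER_CUBIC))
```

```text
(no output)
```

View pics/w13b.png

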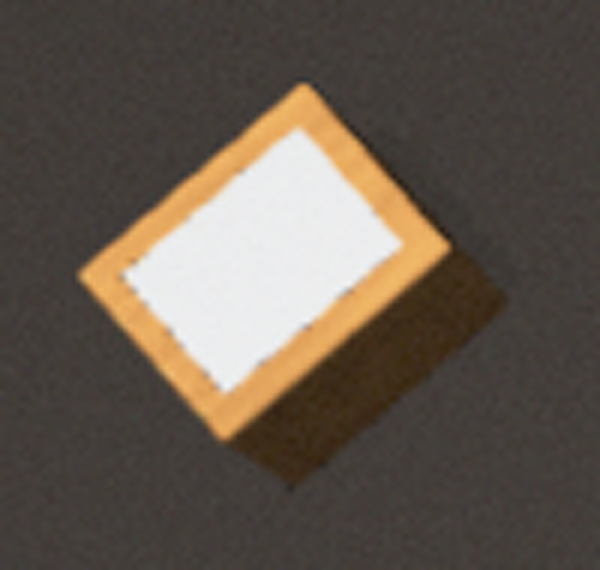

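Run:
```python
from drn import *
import pickle; c,st=pickle.load(open("w13.pkl","rb"))
P=np.array([ray(c,(25+u/6,10+v/6),22) for u,v in [(302,83),(450,246),(225,440),(80,273)]])
print(P.round(1),"c",P.mean(0)); 
L=((P[0]-P[3])+(P[1]-P[2]))/2; S=((P[1]-P[0])+(P[2]-P[3]))/2
for v in (L,S): print(np.linalg.norm(v),np.degrees(np.arctan2(v[1],v[0])))
```

```text
[[ 416.6  -96.2   22. ]
 [ 447.1  -71.6   22. ]
 [ 478.9 -111.8   22. ]
 [ 448.  -135.9   22. ]] c [ 447.64140505 -103.90212191   22.        ]
50.923451957662344 128.34429865400293
39.17940733282891 38.385247025505336
```

Run:
```python
from drn import *
Rt=down(np.radians(128.3)); plan([447.6,-104,130],Rt)
R0=R.from_rotvec(readout.state()["ee_rot"]).as_matrix(); up=R.from_euler("y",0)
print(R0.round(2))
```

```text
pos [649.1 102.  198.1] turn(units) [ 1.21 -3.23 -8.29] | shift after turn (units) [ 5.72 -0.74  1.36] | shift before turn [ 3.22 -4.35  2.41]
[[-0.96  0.06 -0.29]
 [ 0.06  1.    0.02]
 [ 0.29 -0.   -0.96]]
```

```bash
python3 -m handwheel '.121 -.323 -.829 .33 -.4 0 .5;.121 -.323 -.829 .36 -.37 0 .3;.121 -.323 -.829 .39 -.34 0 0;.121 -.323 -.829 .42 -.31 0 0;.121 -.323 -.829 .44 -.28 0 0;.121 -.323 -.829 .46 -.24 0 0;.121 -.323 -.829 .48 -.2 0 0;.121 -.323 -.829 .49 -.16 0 0;.121 -.323 -.829 .5 -.13 0 0;.121 -.323 -.829 .51 -.08 0 0'
python3 - <<'E'
from drn import *
Rt=down(np.radians(128.3)); plan([447.6,-104,90],Rt)
E
```

```text
time_s: 22.45
position: [468.1, -82.6, 227.4]
ee_rot: [1.035, -2.964, 0.0]
contact_force: [0.6, -0.7, -0.3]
width: 87.3
pos [468.1 -82.6 227.4] turn(units) [ 0.01 -0.02  0.04] | shift after turn (units) [ 0.59 -0.08  2.75] | shift before turn [ 0.58 -0.08  2.75]
```

```bash
python3 -m handwheel '0 0 .04 .2 0 .3 0;0 0 0 .2 -.04 .6 0;0 0 0 .19 -.04 .7 0;0 0 0 0 0 .6 0;0 0 0 0 0 .4 0;0 0 0 0 0 .15 0;0 0 0 0 0 0 0;0 0 0 0 0 0 0'
python3 - <<'E'
from drn import *
Rt=down(np.radians(128.3)); plan([447.6,-104,4],Rt)
im=viewer.grab_frame("wrist");cv2.imwrite("pics/w14.png",im)
E
```

```text
time_s: 23.25
position: [449.2, -103.4, 91.4]
ee_rot: [1.026, -2.968, 0.001]
contact_force: [1.3, -0.7, -0.8]
width: 87.8
pos [ 449.2 -103.4   91.4] turn(units) [-0.   -0.02 -0.03] | shift after turn (units) [0.03 0.01 1.75] | shift before turn [0.03 0.01 1.75]
```

View pics/w14.png

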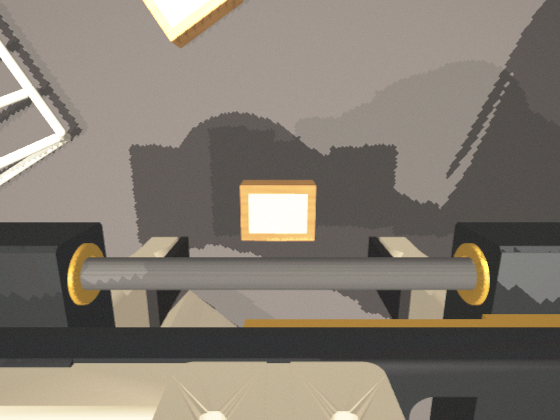

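Run:
```python
from drn import *
c=cam("wrist"); print(np.mean([ray(c,u,22) for u in [(241,187),(316,187),(316,240),(241,240)]],0))
```

```text
[ 447.70959617 -104.03310253   22.        ]
```

```bash
python3 -m handwheel '0 0 0 .02 0 .4 0;0 0 0 0 0 .6 0;0 0 0 0 0 .45 0;0 0 0 0 0 .2 0;0 0 0 0 0 .07 0;0 0 0 0 0 0 .4;0 0 0 0 0 0 .6;0 0 0 0 0 0 .6;0 0 0 0 0 0 .6;0 0 0 0 0 0 .6' 12
python3 - <<'E'
from drn import *
st=readout.state();print(st["position"],st["width"],st["contact_force"])
E
```

```text
time_s: 24.3
position: [448.2, -104.0, 5.3]
ee_rot: [1.026, -2.969, 0.001]
contact_force: [-0.1, -0.3, -0.7]
width: 53.1
[ 448.19597079 -104.0209165     5.33834277] 53.1437128556863 [-0.09027261 -0.31063904 -0.723017  ]
```

```bash
python3 -m handwheel '0 0 0 0 0 0 .6;0 0 0 0 0 -.3 .6;0 0 0 0 0 -.8 .6;0 0 0 0 0 -1 .6;0 0 0 0 0 -.8 .6;0 0 0 0 0 -.3 .6'
python3 - <<'E'
from drn import *
st=readout.state();print(st["width"])
plan([646.8,139.2,165],down(np.radians(176.6)))
im=viewer.grab_frame("wrist");cv2.imwrite("pics/w15.png",im)
E
```

```text
time_s: 24.9
position: [449.9, -103.9, 169.2]
ee_rot: [-1.025, 2.965, -0.003]
contact_force: [1.1, 0.4, -0.6]
width: 52.0
51.95977970778497
pos [ 449.9 -103.9  169.2] turn(units) [-0.05  0.03 -9.69] | shift after turn (units) [-5.09 -3.64  0.08] | shift before turn [-6.1   1.39  0.1 ]
```

View pics/w15.png

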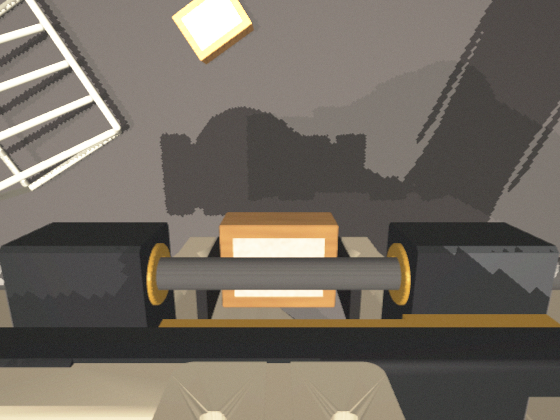

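```bash
python3 -m handwheel '0 0 -.97 -.59 .11 0 .6;0 0 -.97 -.6 .06 0 .6;0 0 -.97 -.6 .01 0 .6;0 0 -.97 -.6 -.04 0 .6;0 0 -.97 -.59 -.09 0 .6;0 0 -.97 -.58 -.15 0 .6;0 0 -.97 -.57 -.2 0 .6;0 0 -.97 -.55 -.23 0 .6;0 0 -.97 -.53 -.28 0 .6;0 0 -.97 -.5 -.33 0 .6'
python3 -m handwheel '0 0 0 0 0 0 .6'
python3 - <<'E'
from drn import *
plan([646.8,139.2,80],down(np.radians(176.6)))
im=viewer.grab_frame("wrist");cv2.imwrite("pics/w16.png",im)
E
```

```text
time_s: 25.95
position: [646.6, 122.0, 163.4]
ee_rot: [2.157, -2.28, -0.002]
contact_force: [0.9, 0.5, 0.4]
width: 52.1
time_s: 26.05
position: [647.9, 123.4, 162.7]
ee_rot: [2.158, -2.28, -0.001]
contact_force: [-1.1, 0.2, -1.4]
width: 51.8
pos [647.9 123.4 162.7] turn(units) [ 0.02 -0.02  0.05] | shift after turn (units) [-0.31  0.04  1.65] | shift before turn [-0.32  0.03  1.65]
```

View pics/w16.png

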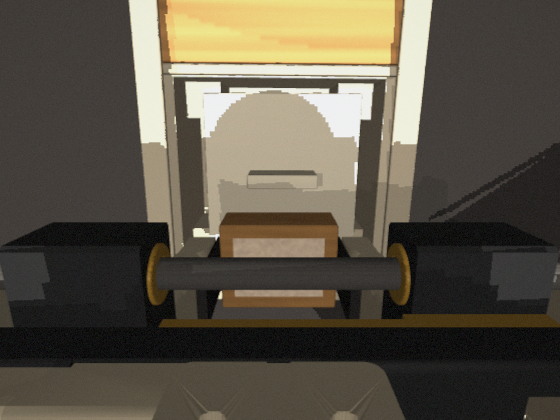

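Good view: divider centred on its four posts with the fin at (282,180). Lower the carton.

```bash
python3 -m handwheel '0 0 .05 -.16 .02 0 .6;0 0 0 -.15 .02 .2 .6;0 0 0 0 0 .4 .6;0 0 0 0 0 .4 .6;0 0 0 0 0 .3 .6;0 0 0 0 0 .25 .6;0 0 0 0 0 .1 .6;0 0 0 0 0 0 .6;0 0 0 0 0 0 .6'
python3 - <<'E'
from drn import *
plan([646.8,139.2,61],down(np.radians(176.6))); print(readout.state()["contact_force"])
im=viewer.grab_frame("wrist");cv2.imwrite("pics/w17.png",im)
E
```

```text
time_s: 27.0
position: [645.7, 136.8, 82.6]
ee_rot: [2.15, -2.29, 0.0]
contact_force: [0.2, 0.8, -0.5]
width: 51.9
pos [645.7 136.8  82.6] turn(units) [ 0.   -0.01 -0.05] | shift after turn (units) [-0.05 -0.02  0.43] | shift before turn [-0.05 -0.02  0.43]
[ 0.23832725  0.823525   -0.54113157]
```

View pics/w17.png

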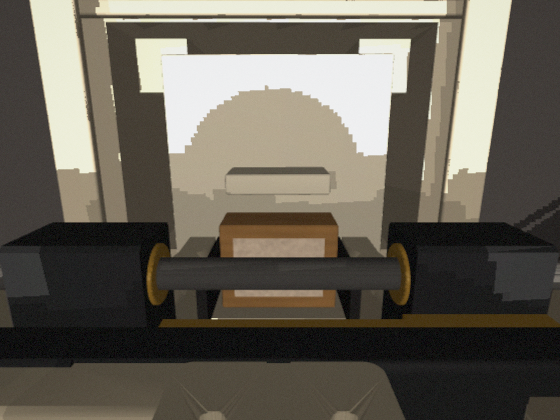

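```bash
python3 -m handwheel '0 0 0 -.05 -.02 .15 .6;0 0 0 0 0 .15 .6;0 0 0 0 0 .08 .6;0 0 0 0 0 .05 .6;0 0 0 0 0 0 .6;0 0 0 0 0 0 .6'
python3 - <<'E'
from drn import *
plan([646.8,139.2,60],down(np.radians(176.6))); print(readout.state()["contact_force"])
E
```

```text
time_s: 27.65
position: [646.4, 139.1, 60.4]
ee_rot: [2.149, -2.29, -0.001]
contact_force: [0.2, 0.2, -0.3]
width: 51.5
pos [646.4 139.1  60.4] turn(units) [ 0.01 -0.01 -0.05] | shift after turn (units) [-0.   -0.01  0.01] | shift before turn [-0.   -0.01  0.01]
[ 0.20885796  0.24945252 -0.29924081]
```

```bash
python3 -m handwheel '0 0 0 0 0 .02 .6;0 0 0 0 0 0 .5;0 0 0 0 0 0 .3;0 0 0 0 0 0 .28;0 0 0 0 0 0 .28;0 0 0 0 0 -.2 .28;0 0 0 0 0 -.5 .28;0 0 0 0 0 -.8 .28;0 0 0 0 0 -.8 .28;0 0 0 0 0 -.3 .28'
python3 - <<'E'
from drn import *
st=readout.state();print(st["q"].round(2),st["width"],st["contact_force"])
c=cam("wrist");im=viewer.grab_frame("wrist");cv2.imwrite("pics/w18.png",im)
import pickle; pickle.dump((c,st),open("w18.pkl","wb"))
im=viewer.grab_frame("side");cv2.imwrite("pics/sd18.png",cv2.resize(im[120:290,130:330],None,fx=3.5,fy=3.5,interpolation=cv2.INTER_CUBIC))
a=np.radians(-3.4); lx,ly=640.2+np.sin(-a)*-75,27.4-75*np.cos(a); print(lx,ly)
plan([lx,ly,190],down(np.radians(86.6)))
E
```

```text
time_s: 28.65
position: [648.5, 139.6, 195.2]
ee_rot: [-2.147, 2.287, -0.004]
contact_force: [0.7, -0.2, -0.4]
width: 62.8
[ 0.51  0.36 -0.07  0.   -1.14 -0.57] 62.834982205033555 [ 0.68368319 -0.19558366 -0.40949048]
635.752021981803 -47.4679870942824
pos [648.2 139.7 193.9] turn(units) [-0.02  0.06 17.96] | shift after turn (units) [ 0.03 -3.75  0.08] | shift before turn [3.75 0.01 0.07]
```

View pics/w18.png

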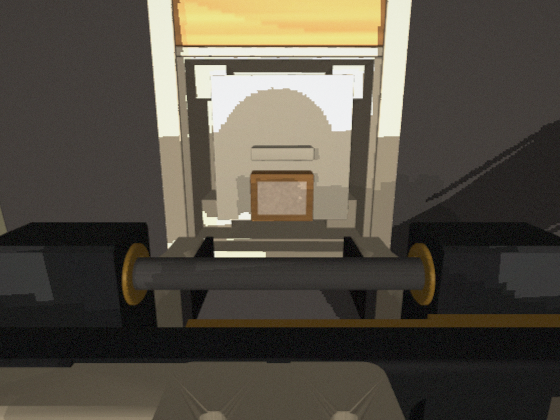

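View pics/sd18.png

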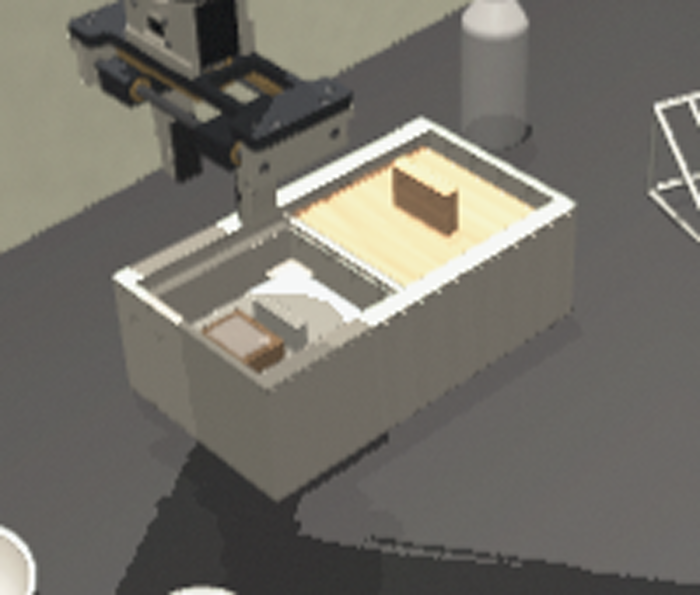

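```bash
python3 -m handwheel '0 0 1 .3 0 0 .28;0 0 1 .4 -.03 0 .28;0 0 1 .4 -.07 0 .28;0 0 1 .39 -.1 0 .28;0 0 1 .38 -.14 0 .28;0 0 1 .36 -.17 0 .3;0 0 1 .35 -.2 0 .3;0 0 1 .33 -.23 0 .3;0 0 1 .3 -.25 0 .3;0 0 1 .28 -.28 0 .3'
python3 -m handwheel '0 0 1 0 0 0 .4;0 0 1 0 0 0 .4;0 0 1 0 0 0 .4;0 0 1 0 0 0 .4;0 0 1 0 0 0 .4;0 0 1 0 0 0 .4;0 0 1 0 0 0 .4;0 0 .96 0 0 0 .4;0 0 0 0 0 0 .4'
python3 - <<'E'
from drn import *
plan([635.75,-47.5,190],down(np.radians(86.6)))
c=cam("wrist");im=viewer.grab_frame("wrist");cv2.imwrite("pics/w19.png",im)
import pickle; pickle.dump((c,readout.state()),open("w19.pkl","wb"))
E
```

```text
time_s: 29.75
position: [633.0, -56.5, 189.0]
ee_rot: [0.974, -2.984, -0.0]
contact_force: [-0.8, -0.1, 0.3]
width: 61.5
time_s: 30.65
position: [633.2, -55.6, 189.0]
ee_rot: [-0.096, -3.138, 0.001]
contact_force: [0.1, -0.4, -0.4]
width: 52.8
pos [633.2 -55.6 189. ] turn(units) [-0.01 -0.03 -0.02] | shift after turn (units) [-0.04  0.17 -0.02] | shift before turn [-0.04  0.17 -0.02]
```

View pics/w19.png

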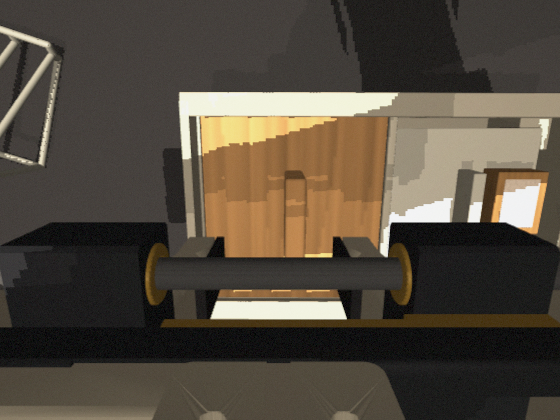

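Run:
```python
from drn import *
import pickle; c,st=pickle.load(open("w19.pkl","rb"))
a=np.radians(-3.4);Ri=np.array([[np.cos(a),np.sin(a)],[-np.sin(a),np.cos(a)]])
im=cv2.imread("pics/w19.png");cv2.imwrite("pics/w19b.png",cv2.resize(im[150:240,240:350],None,fx=6,fy=6,interpolation=cv2.INTER_CUBIC))
for u,z in [((284,178),128),((305,178),128),((285,230),128),((307,230),128),((202,150),88),((384,150),88)]:
    p=ray(c,u,z);print(u,p.round(1),(Ri@(p[:2]-[640.2,27.4])).round(1))
```

```text
(284, 178) [604.7 -50.4 128. ] [-30.9 -79.7]
(305, 178) [605.5 -36.8 128. ] [-30.8 -66.2]
(285, 230) [640.  -51.8 128. ] [  4.5 -79. ]
(307, 230) [640.9 -37.  128. ] [  4.5 -64.3]
(202, 150) [ 586.4 -110.2   88. ] [ -45.5 -140.6]
(384, 150) [594.9  25.9  88. ] [-45.1  -4.2]
```

View pics/w19b.png

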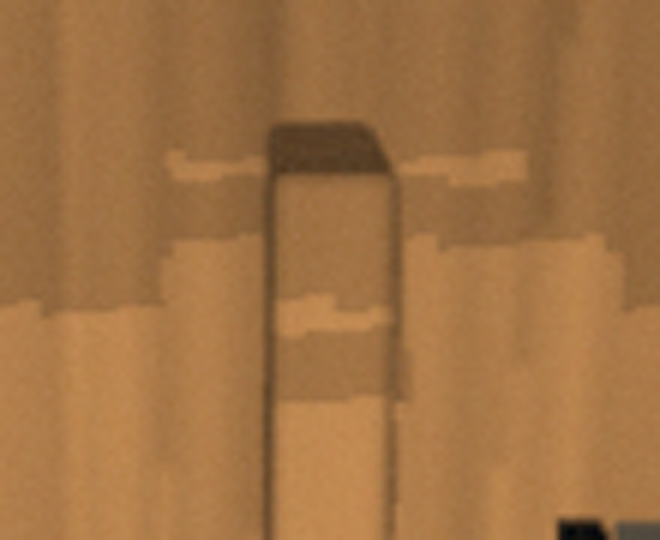

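Run:
```python
from drn import *
plan([635.4,-45.5,95],down(np.radians(86.6)))
```

```text
pos [633.2 -55.7 189.1] turn(units) [-0.01 -0.03  0.01] | shift after turn (units) [-0.03  0.21  1.88] | shift before turn [-0.04  0.21  1.88]
```

```bash
python3 -m handwheel '0 0 0 -.03 .21 .2 .4;0 0 0 0 0 .5 .4;0 0 0 0 0 .5 .4;0 0 0 0 0 .4 .4;0 0 0 0 0 .2 .4;0 0 0 0 0 .08 .4;0 0 0 0 0 0 .4;0 0 0 0 0 0 .4'
python3 - <<'E'
from drn import *
plan([635.4,-45.5,95],down(np.radians(86.6)));print(readout.state()["contact_force"])
im=viewer.grab_frame("wrist");cv2.imwrite("pics/w20.png",im)
E
```

```text
time_s: 31.5
position: [636.3, -45.1, 96.5]
ee_rot: [0.093, 3.14, -0.001]
contact_force: [0.6, 0.6, 0.2]
width: 52.4
pos [636.3 -45.1  96.5] turn(units) [-0.01  0.   -0.  ] | shift after turn (units) [ 0.02 -0.01  0.03] | shift before turn [ 0.02 -0.01  0.03]
[0.63368425 0.59845325 0.19597308]
```

View pics/w20.png

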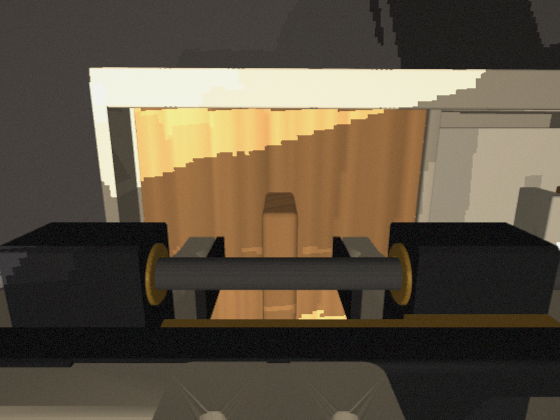

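Centred on the grip. Close with a firm grip and raise.

```bash
python3 -m handwheel '0 0 0 0 0 .02 .6;0 0 0 0 0 0 .9;0 0 0 0 0 0 .9;0 0 0 0 0 0 .9;0 0 0 0 0 0 .9;0 0 0 0 0 0 .9' 45
python3 - <<'E'
from drn import *
st=readout.state();print(st["position"],st["width"],st["contact_force"])
E
python3 -m handwheel '0 0 0 0 0 -.1 .9;0 0 0 0 0 -.08 .9;0 0 0 0 0 0 .9;0 0 0 0 0 0 .9'
python3 - <<'E'
from drn import *
st=readout.state();print(st["position"],st["width"],st["contact_force"],st["wrist_torque"])
plan([644.6,101.3,st["position"][2]],down(np.radians(86.6)))
im=viewer.grab_frame("wrist");cv2.imwrite("pics/w21.png",im)
im=viewer.grab_frame("side");cv2.imwrite("pics/sd21.png",cv2.resize(im[120:290,130:330],None,fx=3.5,fy=3.5,interpolation=cv2.INTER_CUBIC))
E
```

```text
time_s: 32.15
position: [635.7, -45.2, 94.7]
ee_rot: [-0.094, -3.139, 0.001]
contact_force: [-0.9, 1.1, 1.3]
width: 13.7
[635.68153776 -45.22224244  94.68050574] 13.70192276122539 [-0.89832413  1.12453338  1.30625626]
time_s: 32.55
position: [635.6, -45.3, 103.7]
ee_rot: [-0.094, -3.139, 0.001]
contact_force: [-0.2, -0.3, -2.2]
width: 13.9
[635.59740298 -45.26605342 103.68983698] 13.945058160295854 [-0.18642227 -0.3105106  -2.22901073] [-0.03464411 -0.00520278 -0.0606181 ]
pos [635.6 -45.3 103.7] turn(units) [-0.01 -0.01 -0.01] | shift after turn (units) [-0.01  2.94  0.  ] | shift before turn [-0.    2.94 -0.  ]
```

View pics/w21.png

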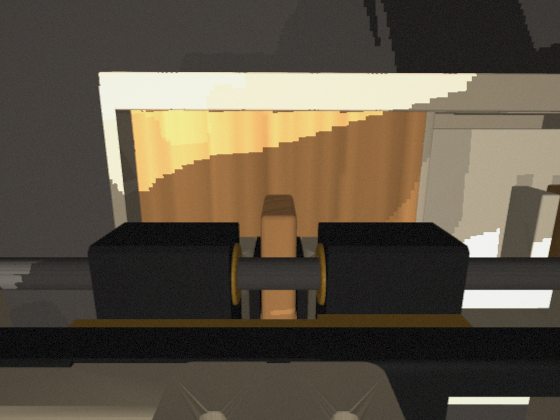

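View pics/sd21.png

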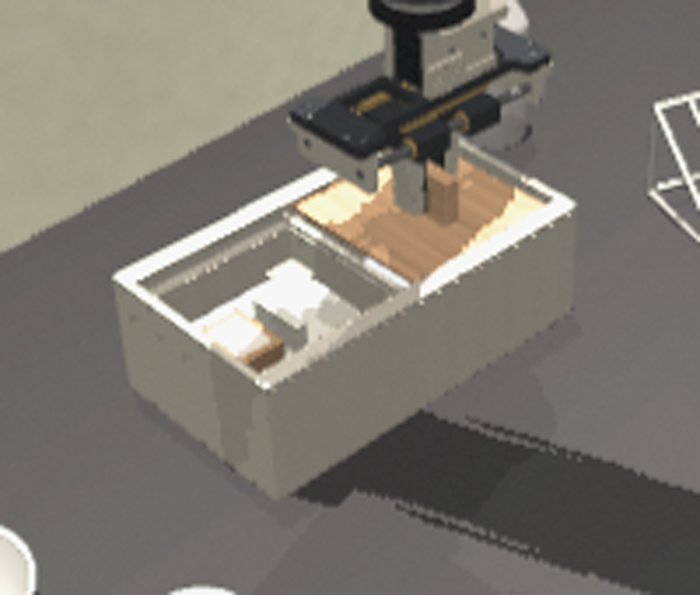

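```bash
python3 -m handwheel '0 0 0 0 .1 0 .9;0 0 0 0 .2 0 .9;0 0 0 0 .2 0 .9;0 0 0 0 .2 0 .9;0 0 0 0 .2 0 .9;0 0 0 0 .1 0 .9;0 0 0 0 0 0 .9'
python3 - <<'E'
from drn import *
st=readout.state();print(st["contact_force"],st["wrist_torque"],st["width"])
plan([644.6,101.3,103.7],down(np.radians(86.6)))
E
```

```text
time_s: 33.35
position: [638.7, 5.7, 103.6]
ee_rot: [-0.092, -3.139, 0.001]
contact_force: [0.5, -0.5, -2.1]
width: 13.7
[ 0.50764423 -0.45964477 -2.12619793] [ 0.00329419 -0.00809787 -0.05430275] 13.661870300176288
pos [638.7   5.7 103.6] turn(units) [-0.01 -0.01  0.01] | shift after turn (units) [-0.    1.92 -0.  ] | shift before turn [-0.01  1.92 -0.  ]
```

```bash
python3 -m handwheel '0 0 0 0 .1 0 .9;0 0 0 0 .25 0 .9;0 0 0 0 .3 0 .9;0 0 0 0 .3 0 .9;0 0 0 0 .3 0 .9;0 0 0 0 .25 0 .9;0 0 0 0 .2 0 .9;0 0 0 0 .1 0 .9;0 0 0 0 0 0 .9'
python3 - <<'E'
from drn import *
st=readout.state();print(st["contact_force"],st["wrist_torque"],st["width"])
plan([644.6,101.3,103.7],down(np.radians(86.6)))
im=viewer.grab_frame("wrist");cv2.imwrite("pics/w22.png",im)
E
```

```text
time_s: 34.25
position: [644.0, 95.2, 103.4]
ee_rot: [-0.093, -3.139, 0.001]
contact_force: [-0.1, -0.6, -2.5]
width: 13.6
[-0.07517264 -0.56236152 -2.48124354] [-0.14992928  0.00024368  0.00183065] 13.557668821791273
pos [644.   95.2 103.4] turn(units) [-0.01 -0.02  0.  ] | shift after turn (units) [-0.    0.12 -0.01] | shift before turn [-0.    0.12 -0.01]
```

View pics/w22.png

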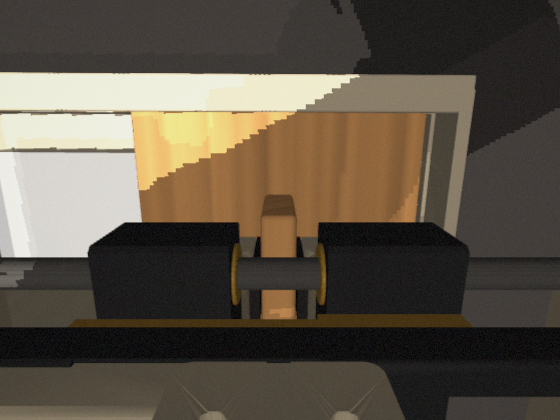

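```bash
python3 -m handwheel '0 0 0 0 .07 0 .9;0 0 0 0 .05 0 .9;0 0 0 0 0 0 .9;0 0 0 0 0 0 .9'
python3 - <<'E'
from drn import *
st=readout.state();print(st["contact_force"],st["wrist_torque"],st["width"])
plan([644.6,101.3,94.7],down(np.radians(86.6)))
c=cam("wrist");im=viewer.grab_frame("wrist");cv2.imwrite("pics/w23.png",im)
a=np.radians(-3.4);Ri=np.array([[np.cos(a),np.sin(a)],[-np.sin(a),np.cos(a)]])
im=cv2.imread("pics/w23.png");cv2.imwrite("pics/w23b.png",cv2.resize(im[80:220,100:480],None,fx=2.1,fy=3,interpolation=cv2.INTER_CUBIC))
import pickle; pickle.dump(c,open("w23.pkl","wb"))
E
```

```text
time_s: 34.7
position: [644.4, 100.3, 103.6]
ee_rot: [-0.094, -3.139, 0.001]
contact_force: [0.2, -0.2, -2.5]
width: 13.8
[ 0.22645726 -0.17349135 -2.53610454] [-0.00173659 -0.01772663 -0.04075175] 13.825718558009786
pos [644.4 100.3 103.6] turn(units) [-0.01 -0.01 -0.01] | shift after turn (units) [-0.    0.02  0.18] | shift before turn [-0.    0.02  0.18]
```

View pics/w23b.png

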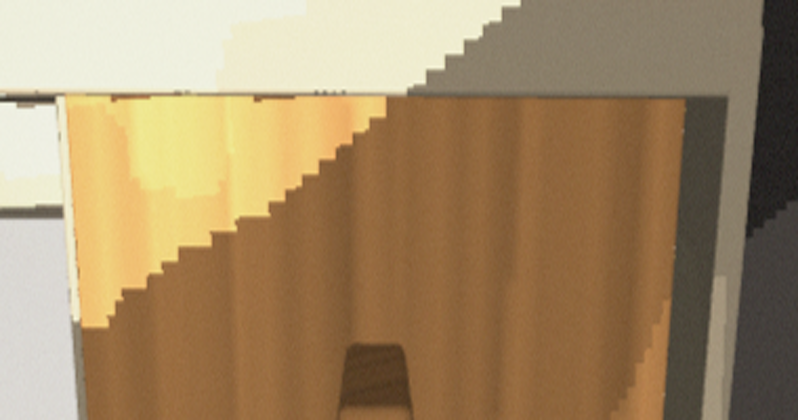

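Run:
```python
from drn import *
import pickle; c=pickle.load(open("w23.pkl","rb"))
a=np.radians(-3.4);Ri=np.array([[np.cos(a),np.sin(a)],[-np.sin(a),np.cos(a)]])
W=lambda u,v:(100+u/2.1,80+v/3)
for n,u,z in [("lidL",W(82,330),97),("lidL",W(68,110),97),("lidR",W(684,110),97),("lidR",W(672,270),97),("wall inner top",W(727,100),105),("outer",W(762,60),105),("ridge R at 88",W(64,130),88),("lip",W(300,96),105)]:
    p=ray(c,u,z);print(n,(Ri@(p[:2]-[640.2,27.4])).round(1))
```

```text
lidL [-32.3   4.6]
lidL [-67.1   5. ]
lidR [-66.8 141.6]
lidR [-41.9 141.4]
wall inner top [-68.2 147.2]
outer [-73.9 153.8]
ridge R at 88 [-64.  -0.]
lip [-69.   57.3]
```

```bash
python3 -m handwheel '0 0 0 0 .02 .04 .9;0 0 0 0 0 .05 .9;0 0 0 0 0 .05 .9;0 0 0 0 0 .03 .9;0 0 0 0 0 0 .9;0 0 0 0 0 0 .9'
python3 - <<'E'
from drn import *
st=readout.state();print(st["contact_force"],st["wrist_torque"],st["width"])
plan([644.6,101.3,94.7],down(np.radians(86.6)))
E
```

```text
time_s: 35.35
position: [644.4, 101.4, 94.9]
ee_rot: [-0.094, -3.139, 0.001]
contact_force: [-0.3, -0.2, -2.7]
width: 13.9
[-0.26710951 -0.24891109 -2.73074987] [-0.05547357 -0.02607201  0.0113435 ] 13.860559723848791
pos [644.4 101.4  94.9] turn(units) [-0.01 -0.01 -0.01] | shift after turn (units) [-0. -0.  0.] | shift before turn [-0. -0.  0.]
```

```bash
python3 -m handwheel '0 0 0 0 0 .02 .9;0 0 0 0 0 0 .9;0 0 0 0 0 0 .75;0 0 0 0 0 0 .6;0 0 0 0 0 0 .6;0 0 0 0 0 0 .6;0 0 0 0 0 -.3 .6;0 0 0 0 0 -.7 .6;0 0 0 0 0 -.9 .6;0 0 0 0 0 -.3 .6'
python3 - <<'E'
from drn import *
st=readout.state();print(st["contact_force"],st["width"],st["position"])
c=cam("wrist");im=viewer.grab_frame("wrist");cv2.imwrite("pics/w24.png",im)
import pickle; pickle.dump(c,open("w24.pkl","wb"))
im=viewer.grab_frame("side");cv2.imwrite("pics/sd24.png",cv2.resize(im[120:290,130:330],None,fx=3.5,fy=3.5,interpolation=cv2.INTER_CUBIC))
E
```

```text
time_s: 36.35
position: [646.7, 101.9, 209.2]
ee_rot: [0.093, 3.135, 0.001]
contact_force: [0.1, -0.2, 0.7]
width: 35.0
[ 0.13635993 -0.16484515  0.67659078] 35.04764916875542 [646.66879707 101.85396383 209.17173844]
```

View pics/w24.png

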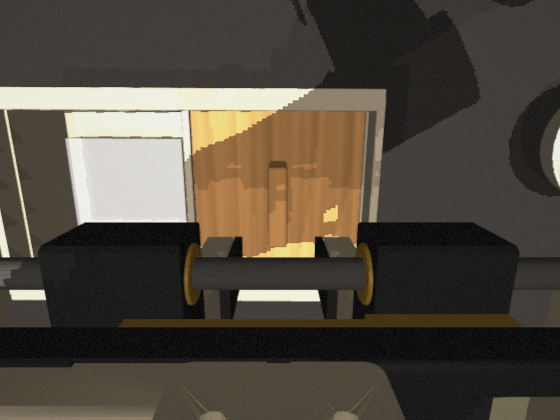

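View pics/sd24.png

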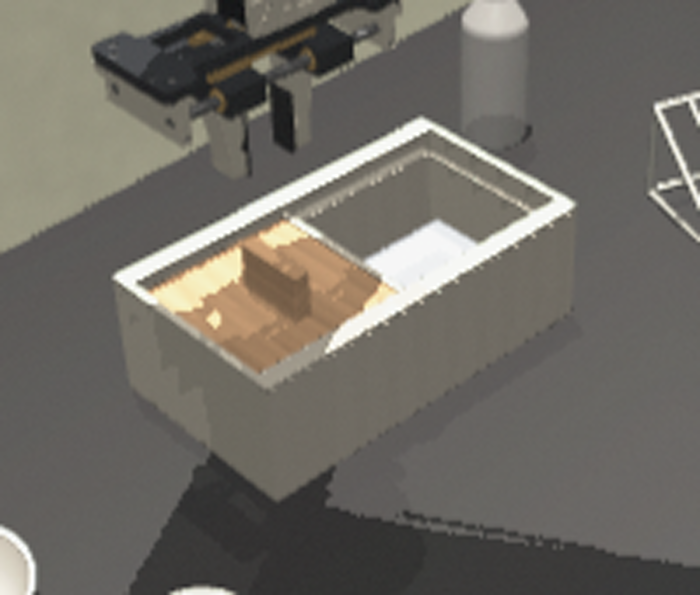

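Run:
```python
from drn import *
import pickle; c=pickle.load(open("w24.pkl","rb"))
im=cv2.imread("pics/w24.png");cv2.imwrite("pics/w24b.png",cv2.resize(im[80:235,170:390],None,fx=3.6,fy=3.6,interpolation=cv2.INTER_CUBIC))
a=np.radians(-3.4);Rz=np.array([[np.cos(a),-np.sin(a)],[np.sin(a),np.cos(a)]])
f=lambda x,y,z:np.r_[Rz@[x,y]+[640.2,27.4],z]
for z in (88,91,94,97):
  print(z,((proj(c,[f(-50,74-69,z),f(-50,74+69,z),f(-20,5,z),f(-20,143,z),f(-30,74,z+40)])-[170,80])*3.6).round(0).tolist())
print("ridge",((proj(c,[f(-50,3,88),f(-50,-3,88)])-[170,80])*3.6).round(0).tolist())
```

```text
88 [[75.0, 200.0], [697.0, 199.0], [84.0, 334.0], [689.0, 333.0], [386.0, 316.0]]
91 [[72.0, 201.0], [700.0, 200.0], [80.0, 336.0], [692.0, 336.0], [386.0, 318.0]]
94 [[68.0, 202.0], [704.0, 201.0], [77.0, 339.0], [695.0, 338.0], [386.0, 320.0]]
97 [[65.0, 202.0], [707.0, 202.0], [74.0, 341.0], [699.0, 340.0], [386.0, 323.0]]
ridge [[66.0, 200.0], [39.0, 200.0]]
```

View pics/w24b.png

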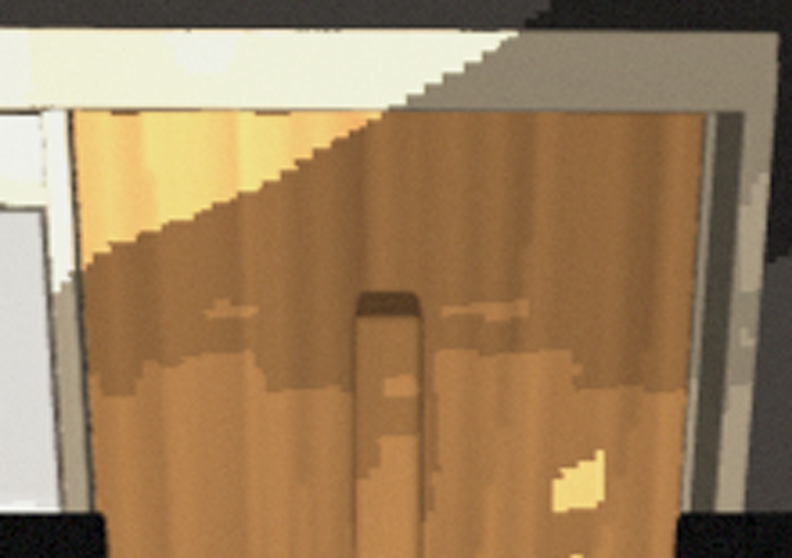

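Run:
```python
from h import *
im=viewer.grab_frame("scene");cv2.imwrite("pics/scF.png",im)
```

```text
(no output)
```

View pics/scF.png

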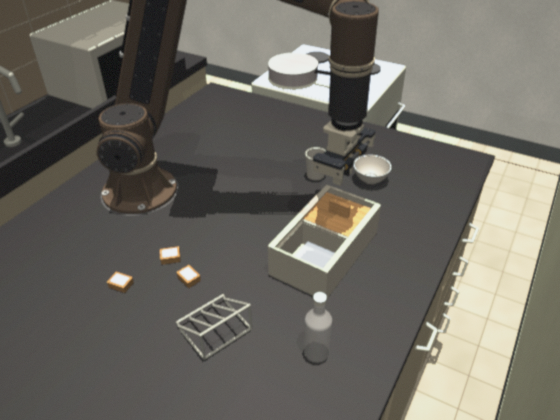

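The lid is over the +y compartment at (335,212). The bottle (317,330), bowl (371,169) and cup (316,160) have not moved, and the gripper is clear of everything.

```bash
python3 -c "
from bench import env
print(env.job_done())"
```

```text
the job is handed in; nothing more can be done
None
```

The lunch carrier is packed and closed, and I handed the job in at about 36.5 s. No verdict was reported.

1. **Tub:** It stands upright on the bay floor, released about 3 mm above it so the gripper body would clear the carrier rim.
2. **Divider:** It lies flat on the four posts, fin up. At the planned 35° tilt a wrist joint reached its limit, so I gripped the fin about 17° off square and levelled the plate before lowering it.
3. **Snack carton:** I took the leftmost one. It lies flat on the divider, on the +y side of the fin.
4. **Lid:** I raised it 9 mm, slid it across and let it drop home.

**Last checks:** The final wrist picture has the lid edges where a fully dropped lid should be, within about 1 mm, with ridge and ledge visible beside it. The cup, bottle and bowl are in their original places, and the gripper is clear. The largest wrist force I read was about 6 N, a brief fingertip touch on the divider before gripping. I could not see the contents once the lid was on; the last view before closing showed them in place.

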